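Swap the honey at the back of the jar rack for the olives

ROBOT

A 6-joint arm with a two-finger parallel gripper is mounted at the origin on a cart in front of the work surface, level with it; the furniture and walls round the work are solid. World frame = base frame: x ahead of the robot, y to its left, z up, the work surface at z = 0. Lengths are in mm, angles in rad, forces in N, time in s.
With the tool pointing down it reaches from about 275 to 775 mm from the base axis. Payload 14.6 kg.
Tool frame: the origin (TCP) lies on the centre line of the jaws, within the pads' length; the fingertips stand 25 mm ahead of it and the grasp point (between the pads) lies 6 mm ahead of it; z points along the fingers, y is the direction in which the jaws open and shut (so a half turn about z gives the same grasp; the last joint's range is limited). The gripper opens to 85 mm and grips with 20 to 120 N. Pads are 22 mm wide; open, the fingers measure 114 mm over their backs; the gripper's body (76 mm by 85 mm) begins 54 mm behind the grasp point. The pads swing forward as they close: fully open they stand 13 mm farther back than shut.
Start: joints at [-1.331, 0.263, -0.048, 1.259, 0, 1.415], TCP at [201.922, -484.619, 256.278] pointing down, gripper open.
Joint ranges: [-2.65, 2.65], [-0.89, 1.7], [-1.18, 1.37], [-2.13, 2.11], [-1.35, 1.29], [-3.14, 3.14]. Speed limits (rad/s): [1.89, 1.89, 2.57, 2.79, 3.14, 3.14].

INTERFACE

Orientations are given as a 3x3 rotation matrix whose columns are the frame's x, y, z axes.
In Python, from station import get_state, imaging, job gives the robot as it stands.
- The arm moves only by the shell command python3 -m creep 'ROWS' [FORCE]. ROWS is JSON, a list of rows, each an object of numbers: "gripper": the opening, from 0 (shut) to 1 (fully open); "tx", "ty", "tz": the shift along the tool's x, y, z in m; "ax", "ay", "az": the turn, a rotation vector about the tool's x, y, z in degrees. In form: [{"gripper": .., "tx": .., "ty": .., "tz": .., "ax": .., "ay": .., "az": ..}, ...]. A call has 1 to 20 rows; each row shifts and turns the commanded pose from where the row before left it, along the tool's axes as they then stand; what a row does not reach is not made up. A row lasts 1/8 s, in which the tool goes at most 62.5 mm and 10.7 degrees, less where a joint would pass 70% of its speed; a pose out of reach is approached as far as the arm can. A call with a gripper value outside its range is refused whole. The fingers move at their own pace and stop on an object; FORCE is the grip in N (left out, the last holds). Time passes only in rows, so rows that do not move let the fingers close. It gives the time, the measured TCP pose, the force and the opening at its end, in the units of the state.
- get_state(): the state, without advancing time (a new reading comes with each control period).
- imaging.read_camera(name): name is "scene" or "side" or "wrist"; returns a dict with "frame" (420x560x3 uint8, red, green, blue), "camera_matrix" (3x3 intrinsics, pixels), "pose" (4x4, takes a point from camera to world coordinates); the wrist camera has in their place "hand_eye" (4x4, takes a point from camera to tool coordinates, whose origin is the TCP and whose axes are the flange's). Camera axes: x right, y up, looking along -z (the intrinsics and any distortion apply to the point x, -y, -z); pixel columns grow to the right and rows downward; lengths in mm; the calibration is good to about 2 mm. A picture is of the moment at which its call begins: read the wrist's pose just before it. There is no depth.
- job.hand_in(): hands the job in, once; it reports no verdict.
The state is a dict: "t": time; "joint_positions": joint angles; "joint_vel": joint speeds; "joint_efforts": joint torques, N m; "tcp_pos": TCP position; "tool_rot": TCP orientation; "wrist_force": force on the tool from outside, world axes, zero at the start; "ft_torque": the same for the moment, N m; "finger_gap": finger opening in mm.
Only numpy, scipy, OpenCV 4.12 (cv2) and the standard library are available. Lean on these libraries where they do the work, as an engineer would, in place of code of your own. Each camera call takes 0.05 s, during which the arm holds its last target.

TASK

The honey jar at the back of the little wooden rack is wanted on the round serving board, but the white-capped bottle and the black-capped spice jar stand in its way. Clear those two off onto the side tray, stand the honey in the middle of the round board, and put the loose olive jar into the honey's place between the rack's side walls; only then put the spice jar back on the rack's middle mark and the bottle back on its front mark. Everything must end standing upright and centred in its place; tip nothing over.

Things in the scene. Friction and masses are not known exactly. Their poses are not given: they have to be found in the camera images.
- rack: Fixed brown wooden jar rack; origin: centre of its underside. Base board 220 (x) x 130 (y) x 12 mm; x runs from front mark to rear place. Three flush dark marks on its centre line. Pale side walls beside the rear place only: x 20 to 80 mm, 10 mm thick, inner faces at y = +-45 mm, tops 88 mm above the worktop; open in front, behind and above. Rack, tray and board swap places between starts
- rack_front (a point): Centre of the rack's front mark (rectangle 50 x 86 mm), on the base board's top (12 mm above the worktop), x = -70 mm in the rack's frame, axes as the rack: place of the bottle
- rack_middle (a point): Centre of the rack's middle mark (disc 46 mm), on the base board's top, x = -13 mm in the rack's frame: place of the spice jar
- rack_rear (a point): Centre of the rack's rear mark (disc 74 mm) between the side walls, on the base board's top, x = +50 mm in the rack's frame: the honey stands here at the start, the olives at the end. The walls leave about 11 mm beside a jar, so grip here along the rack's x (front and rear of the jar)
- tray: Fixed white side tray with a blue rim, 240 (x) x 140 (y) mm; floor 6 mm above the worktop, rim 6 mm wide and 12 mm high. Origin: centre of its underside. Room for bottle and spice jar one behind the other along its x, for example at x = -60 and +60 mm
- board: Fixed round pale wooden serving board, 120 mm across, 12 mm thick. Origin: centre of its underside
- bottle: Loose clear dressing bottle, white cap, 202 mm high, body 42 (x) x 78 (y) mm, narrower above 150 mm; round cap 37 mm wide from 176 to 202 mm above its foot, a good place to grip. 0.2 kg. Origin: centre of its underside, z up. Starts on the front mark, wide side across the rack, so close to the spice jar that a gripper over that jar would hit it
- spice: Loose small glass spice jar with a black cap, round, 41 mm wide, 105 mm high, 0.11 kg. Origin: centre of its underside, z up. At the start on the middle mark, 9 mm in front of the honey
- honey: Loose honey jar with a green lid, round, 68 mm wide (lid 63 mm, from 90 mm up), 101 mm high, 0.32 kg. Origin: centre of its underside, z up. At the start on the rear place
- olives: Loose jar of green olives with a dark lid, round, 66 mm wide, 86 mm high, 0.33 kg. Origin: centre of its underside, z up. At the start on the worktop, about 110 mm from the round board's centre on the robot's side
Mind the look-alikes: they are no part of the job. What is shaped like the bottle but purple is not meant. What is shaped like the spice but orange or yellow is not meant.

How it is judged:
By the outcome, as a careful person would: the job done as asked, in the order asked, and still so for the second after the job is handed in, with the robot touching nothing.
It also fails if it takes over 128 s, if anything falls off the work surface, if the arm or the gripper's body presses on something with over 40 N, if the wrist force passes 120 N, or if a joint passes its speed limit or range.

## Working session

There is one attempt and no reset: what is moved stays moved. The work goes in short steps, Python scripts to look and compute and a shell command to move; the robot and the scene stay as the last step left them, time stands still between calls to the robot, and variables do not carry over. Pictures are saved under pics/ and viewed, and the job is handed in when it is done.

```bash
ls; mkdir -p pics; python3 - <<'E'
from station import get_state, imaging
import cv2
s=get_state()
for k in ("t","tcp_pos","tool_rot","wrist_force","finger_gap"): print(k,s[k])
for n in("scene","side","wrist"):
    d=imaging.read_camera(n); cv2.imwrite(f"pics/{n}0.png",d["frame"][:,:,::-1]); print(n,d.keys(),d["camera_matrix"]); print(d.get("pose",d.get("hand_eye")))
E
```

```text
pics
t 0.0
tcp_pos [ 201.86851385 -484.36077931  255.82372053]
tool_rot [[ 9.23063998e-01  3.84646331e-01 -2.37579960e-04]
 [ 3.84646357e-01 -9.23063405e-01  1.06285233e-03]
 [ 1.89520880e-04 -1.07246498e-03 -9.99999407e-01]]
wrist_force [ 0.1741672  -0.06791487 -0.34976436]
finger_gap 85.10598350876886
scene dict_keys(['frame', 'camera_matrix', 'pose']) [[419.35290252   0.         277.40831284]
 [  0.         419.35290252 208.0425015 ]
 [  0.           0.           1.        ]]
[[-7.07421616e-01  4.57523052e-01 -5.38727495e-01 -1.66201212e+02]
 [-7.06439810e-01 -4.81755277e-01  5.18511955e-01  6.91612725e+02]
 [-2.23036415e-02  7.47385115e-01  6.64016595e-01  9.03417077e+02]
 [ 0.00000000e+00  0.00000000e+00  0.00000000e+00  1.00000000e+00]]
side dict_keys(['frame', 'camera_matrix', 'pose']) [[417.71549876   0.         276.34951075]
 [  0.         417.71549876 210.12661032]
 [  0.           0.           1.        ]]
[[-1.50605600e-01 -7.28561910e-01  6.68218150e-01  1.13066397e+03]
 [ 9.88518169e-01 -1.19350833e-01  9.26671944e-02  1.54831083e+02]
 [ 1.22386047e-02  6.74501980e-01  7.38171589e-01  7.37177033e+02]
 [ 0.00000000e+00  0.00000000e+00  0.00000000e+00  1.00000000e+00]]
wrist dict_keys(['frame', 'camera_matrix', 'hand_eye']) [[312.68103914   0.         280.47003374]
 [  0.         312.68103914 211.17830823]
 [  0.           0.           1.        ]]
[[ 1.10048113e-04  9.60809606e-01  2.77209106e-01  7.01889028e+01]
 [ 9.99999917e-01  2.71993404e-06 -4.06413209e-04 -2.80901637e-02]
 [-3.91239706e-04  2.77209128e-01 -9.60809527e-01 -1.17912495e+02]
 [ 0.00000000e+00  0.00000000e+00  0.00000000e+00  1.00000000e+00]]
```

View pics/scene0.png

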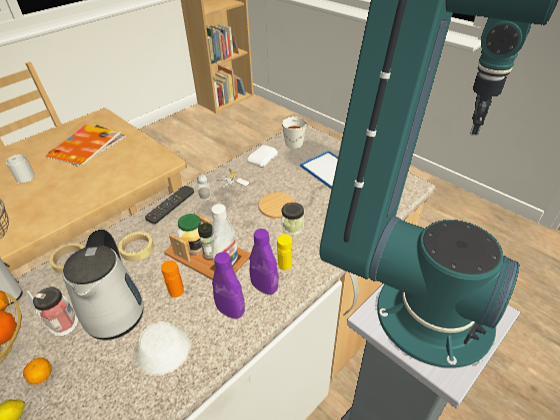

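View pics/side0.png

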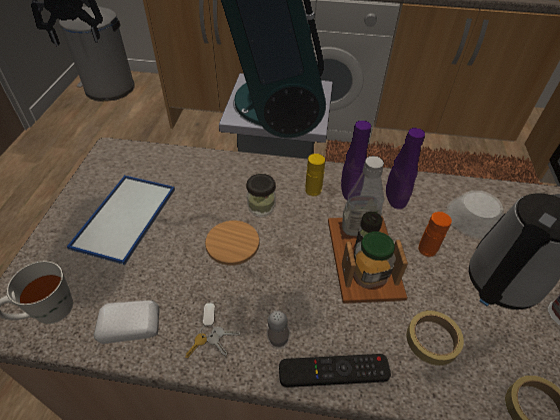

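View pics/wrist0.png

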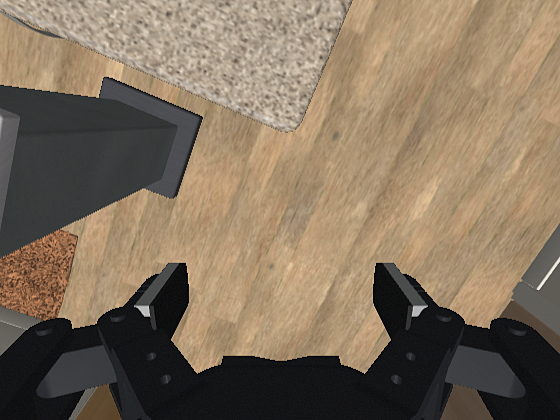

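The side view shows the clear white-capped bottle (365,195), the black-capped spice jar (371,222), the honey with its green lid (376,245), the olives (261,193), the board (232,242), the tray (123,218) and the rack (367,258). The look-alikes are two purple bottles at (356,160) and (405,170), a yellow jar at (315,175) and an orange jar at (436,235). Next I'll enlarge this area.

```bash
cat > h.py <<'E'
import numpy as np, cv2
from station import get_state, imaging
def cam(n):
    s=get_state() if n=="wrist" else None
    d=imaging.read_camera(n)
    if n=="wrist":
        T=np.eye(4);T[:3,:3]=s["tool_rot"];T[:3,3]=s["tcp_pos"];P=T@d["hand_eye"]
    else:P=d["pose"]
    return d["frame"],d["camera_matrix"],P
def ray(K,P,uv,z):
    u,v=uv;d=np.array([(u-K[0,2])/K[0,0],-(v-K[1,2])/K[1,1],-1.]);d=P[:3,:3]@d;o=P[:3,3]
    return (o+d*(z-o[2])/d[2])
def proj(K,P,X):
    X=np.atleast_2d(X).astype(float);c=(X-P[:3,3])@P[:3,:3]
    return np.c_[K[0,2]+K[0,0]*c[:,0]/-c[:,2],K[1,2]-K[1,1]*c[:,1]/-c[:,2]]
def circ(c,z,r,n=60):
    a=np.linspace(0,2*np.pi,n);return np.c_[c[0]+r*np.cos(a),c[1]+r*np.sin(a),np.full(n,z)]
E
python3 - <<'E'
import cv2
a=cv2.imread("pics/side0.png")
cv2.imwrite("pics/s0c.png",cv2.resize(a[140:310,300:460],None,fx=3.5,fy=3.5,interpolation=2))
cv2.imwrite("pics/s0d.png",cv2.resize(a[160:280,60:300],None,fx=3.3,fy=3.3,interpolation=2))
b=cv2.imread("pics/scene0.png")
cv2.imwrite("pics/c0c.png",cv2.resize(b[180:320,140:320],None,fx=4,fy=4,interpolation=2))
E
```

```text
(no output)
```

View pics/s0c.png

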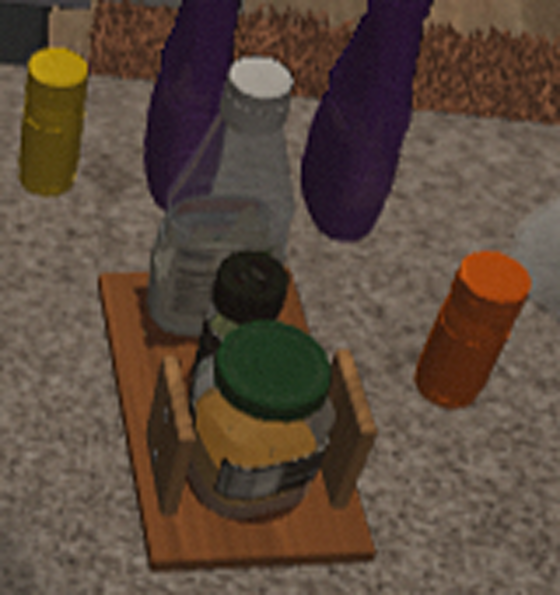

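View pics/s0d.png

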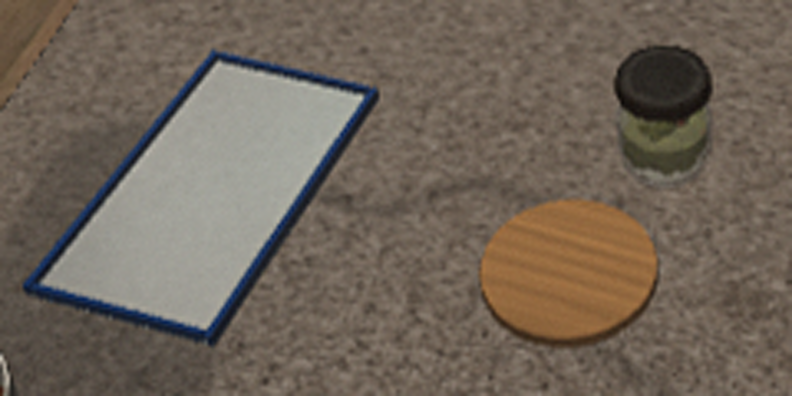

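View pics/c0c.png

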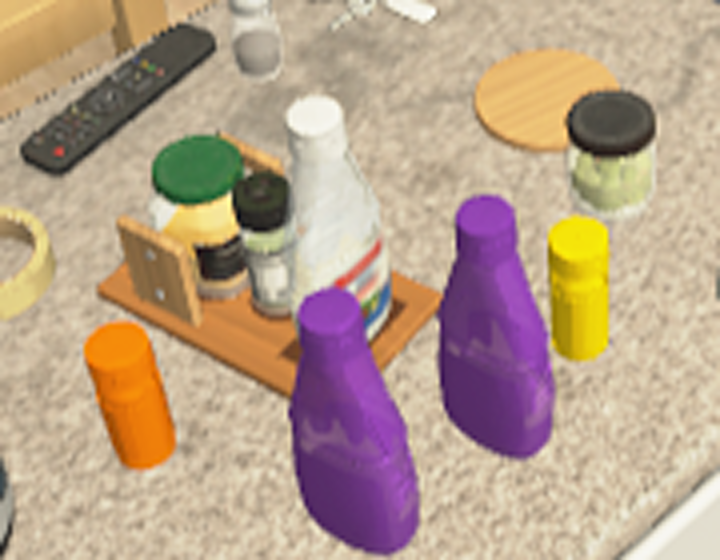

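```bash
cat > m.py <<'E'
from h import *
import h
fs,Ks,Ps=cam("side"); fc,Kc,Pc=cam("scene")
S=lambda x,y:(300+x/3.5-.35,140+y/3.5-.35)
D=lambda x,y:(60+x/3.3-.35,160+y/3.3-.35)
C=lambda x,y:(140+x/4-.37,180+y/4-.37)
for n,p,z in [("rackFL",S(102,274),12),("rackRL",S(150,556),12),("rackRR",S(373,549),12),
 ("t1",D(213,50),12),("t2",D(378,93),12),("t3",D(212,336),12),("t4",D(25,287),12),("board",D(569,268),12),
 ("olive",D(663,80),86),("bottle",S(261,78),214),("spice",S(250,276),117),("honey",S(273,360),113)]:
    print(n,ray(Ks,Ps,p,z).round(1)[:2])
print("scene")
for n,p,z in [("board",C(550,99),12),("olive",C(611,123),86),("bottle",C(315,114),214),("spice",C(262,193),117),("honey",C(200,167),113),("rackRL? ",C(100,288),12),("rackfront",C(440,297),12)]:
    print(n,ray(Kc,Pc,p,z).round(1)[:2])
E
python3 m.py
```

```text
rackFL [478.8 187.4]
rackRL [686.8 228.4]
rackRR [662.3 353.5]
t1 [ 416.7 -334.7]
t2 [ 441.4 -195.6]
t3 [ 670.6 -230.6]
t4 [ 652.9 -366.2]
board [580.5 -18.5]
olive [468.3  26.2]
bottle [504.  254.4]
spice [561.1 265.7]
honey [616.8 278.7]
scene
board [570.3 -16.5]
olive [458.1  30.5]
bottle [499.4 254.6]
spice [556.3 268.8]
honey [611.6 280.5]
rackRL?  [659.4 354.2]
rackfront [475.3 189.7]
```

```bash
cat >> h.py <<'E'
def plan(tgt,yaw=None):
    "straight shift in tool axes (m) at present yaw and turn needed"
    s=get_state();R=np.array(s["tool_rot"]);p=np.array(s["tcp_pos"])
    y=np.degrees(np.arctan2(R[1,0],R[0,0]))
    print("t %.2f pos %s yaw %.2f j6 %.2f gap %.1f F %s tilt %s"%(s["t"],p.round(1),y,s["joint_positions"][5],s["finger_gap"],np.round(s["wrist_force"],1),R[:2,2].round(4)))
    if tgt is not None:
        print("shift now (tool,m):",((R.T@(np.array(tgt)-p))/1000).round(4))
    if yaw is not None:
        a=(y-yaw+180)%360-180; c,q=np.cos(np.radians(yaw)),np.sin(np.radians(yaw))
        Rn=np.array([[c,q,0],[q,-c,0],[0,0,-1]])
        print("turn az deg:",round(a,2)," shift after turn:",((Rn.T@(np.array(tgt)-p))/1000).round(4) if tgt is not None else "")
E
python3 -c "
from h import *
plan([545,-282,380],82)
f,K,P=cam('scene')
C=lambda x,y:(140+x/4-.37,180+y/4-.37)
for n,p,z in [('pur1',C(333,312),202),('pur2',C(485,215),202),('yel',C(580,235),105),('ora',C(117,345),105)]: print(n,ray(K,P,p,z))
"
```

```text
t 0.25 pos [ 201.9 -484.5  256.1] yaw 22.62 j6 1.42 gap 85.3 F [-0.4  0.2 -0. ] tilt [-0.0001  0.0005]
shift now (tool,m): [ 0.3946 -0.055  -0.1239]
turn az deg: -59.38  shift after turn: [ 0.2483  0.3116 -0.1239]
pur1 [373.42448477 345.63877465 202.        ]
pur2 [367.53117959 234.53408558 202.        ]
yel [382.15324527 140.613925   105.        ]
ora [524.59765058 409.2533211  105.        ]
```

```bash
python3 -m creep '[{"gripper":1,"tz":-0.04},{"gripper":1,"tz":-0.04},{"gripper":1,"tz":-0.044},{"gripper":1,"az":-9.9},{"gripper":1,"az":-9.9},{"gripper":1,"az":-9.9},{"gripper":1,"az":-9.9},{"gripper":1,"az":-9.9},{"gripper":1,"az":-9.9},{"gripper":1,"tx":0.035,"ty":0.044},{"gripper":1,"tx":0.035,"ty":0.044},{"gripper":1,"tx":0.035,"ty":0.044},{"gripper":1,"tx":0.035,"ty":0.044},{"gripper":1,"tx":0.035,"ty":0.044},{"gripper":1,"tx":0.035,"ty":0.044},{"gripper":1,"tx":0.035,"ty":0.044},{"gripper":1},{"gripper":1}]' 40
python3 - <<'E'
from h import *
plan([440,0,380],82)
f,K,P=cam("wrist"); cv2.imwrite("pics/w1.png",f[:,:,::-1]); np.savez("w1",K=K,P=P)
E
```

```text
t 0.30 pos [ 201.9 -484.6  256.2] yaw 22.62 j6 1.42 gap 85.2 F [0.5 0.5 0.6] tilt [-0.0001  0.0003]
shift now (tool,m): [ 0.4062 -0.3557 -0.1237]
turn az deg: -59.38  shift after turn: [ 0.513   0.1683 -0.1238]schema error: expected keys gripper, tx, ty, tz, ax, ay, az
```

View pics/w1.png

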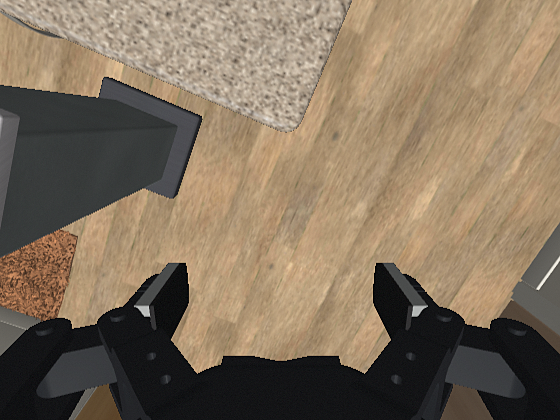

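The call was refused and the arm did not move, because every row needs all seven keys.

```bash
python3 -m creep '[{"gripper":1,"tx":0,"ty":0,"tz":-0.04,"ax":0,"ay":0,"az":0},{"gripper":1,"tx":0,"ty":0,"tz":-0.04,"ax":0,"ay":0,"az":0},{"gripper":1,"tx":0,"ty":0,"tz":-0.044,"ax":0,"ay":0,"az":0},{"gripper":1,"tx":0,"ty":0,"tz":0,"ax":0,"ay":0,"az":-9.9},{"gripper":1,"tx":0,"ty":0,"tz":0,"ax":0,"ay":0,"az":-9.9},{"gripper":1,"tx":0,"ty":0,"tz":0,"ax":0,"ay":0,"az":-9.9},{"gripper":1,"tx":0,"ty":0,"tz":0,"ax":0,"ay":0,"az":-9.9},{"gripper":1,"tx":0,"ty":0,"tz":0,"ax":0,"ay":0,"az":-9.9},{"gripper":1,"tx":0,"ty":0,"tz":0,"ax":0,"ay":0,"az":-9.9},{"gripper":1,"tx":0.035,"ty":0.044,"tz":0,"ax":0,"ay":0,"az":0},{"gripper":1,"tx":0.035,"ty":0.044,"tz":0,"ax":0,"ay":0,"az":0},{"gripper":1,"tx":0.035,"ty":0.044,"tz":0,"ax":0,"ay":0,"az":0},{"gripper":1,"tx":0.035,"ty":0.044,"tz":0,"ax":0,"ay":0,"az":0},{"gripper":1,"tx":0.035,"ty":0.044,"tz":0,"ax":0,"ay":0,"az":0},{"gripper":1,"tx":0.035,"ty":0.044,"tz":0,"ax":0,"ay":0,"az":0},{"gripper":1,"tx":0.035,"ty":0.044,"tz":0,"ax":0,"ay":0,"az":0},{"gripper":1,"tx":0,"ty":0,"tz":0,"ax":0,"ay":0,"az":0},{"gripper":1,"tx":0,"ty":0,"tz":0,"ax":0,"ay":0,"az":0}]' 40
python3 - <<'E'
from h import *
plan([440,0,380],82)
f,K,P=cam("wrist"); cv2.imwrite("pics/w2.png",f[:,:,::-1]); np.savez("w2",K=K,P=P)
E
```

```text
t: 2.6
tcp_pos: [540.7, -284.9, 380.1]
tool_rot: [[0.138, 0.99, -0.0], [0.99, -0.138, 0.0], [-0.0, -0.0, -1.0]]
wrist_force: [0.3, -0.4, -0.1]
finger_gap: 85.6
t 2.60 pos [ 540.7 -284.9  380.1] yaw 82.04 j6 1.09 gap 85.6 F [ 0.3 -0.4 -0.1] tilt [-0.0004  0.    ]
shift now (tool,m): [ 2.682e-01 -1.392e-01  2.000e-04]
turn az deg: 0.04  shift after turn: [ 2.681e-01 -1.394e-01  1.000e-04]
```

View pics/w2.png

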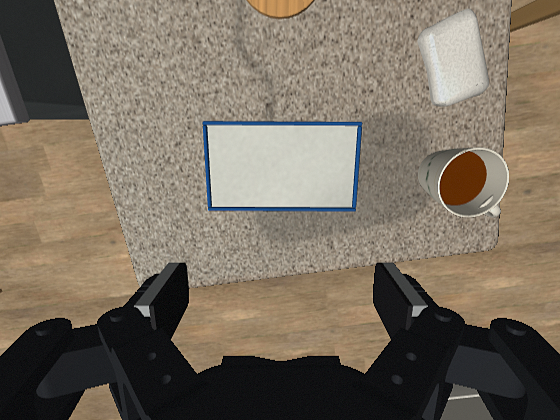

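Seen from above, the tray's outer corners are at (203,122), (361,122), (356,211) and (209,211).

```bash
python3 - <<'E'
from h import *
d=np.load("w2.npz")
c=[ray(d["K"],d["P"],p,12)[:2] for p in [(203,122),(361.5,122),(356.5,211.5),(208.5,211)]]
c=np.array(c);print(c.round(1),c.mean(0).round(1),np.linalg.norm(np.roll(c,-1,0)-c,axis=1).round(1),np.degrees(np.arctan2(*(c[1]+c[2]-c[0]-c[3])[::-1])))
plan([530,-110,380])
E
python3 -m creep '[{"gripper":1,"tx":0.05,"ty":-0.008,"tz":0,"ax":0,"ay":0,"az":0},{"gripper":1,"tx":0.05,"ty":-0.008,"tz":0,"ax":0,"ay":0,"az":0},{"gripper":1,"tx":0.05,"ty":-0.008,"tz":0,"ax":0,"ay":0,"az":0},{"gripper":1,"tx":0.02,"ty":-0.008,"tz":0,"ax":0,"ay":0,"az":0},{"gripper":1,"tx":0,"ty":0,"tz":0,"ax":0,"ay":0,"az":0},{"gripper":1,"tx":0,"ty":0,"tz":0,"ax":0,"ay":0,"az":0}]' 40
python3 - <<'E'
from h import *
plan([510,120,380],101)
f,K,P=cam("wrist"); cv2.imwrite("pics/w3.png",f[:,:,::-1]); np.savez("w3",K=K,P=P)
E
```

```text
[[ 435.4 -200.9]
 [ 670.  -233.6]
 [ 652.7 -371.9]
 [ 415.6 -337.9]] [ 543.4 -286.1] [236.9 139.3 239.5 138.5] -8.051603171368784
t 2.65 pos [ 540.3 -285.2  380.4] yaw 81.99 j6 1.09 gap 85.3 F [ 0.7 -0.8  0.1] tilt [-0.0001 -0.0002]
shift now (tool,m): [ 0.1721 -0.0347  0.0004]
t: 3.4
tcp_pos: [532.7, -113.3, 380.3]
tool_rot: [[0.14, 0.99, 0.0], [0.99, -0.14, -0.0], [-0.0, 0.0, -1.0]]
wrist_force: [0.6, 0.4, -0.3]
finger_gap: 85.4
t 3.40 pos [ 532.7 -113.3  380.3] yaw 81.94 j6 1.35 gap 85.4 F [ 0.6  0.4 -0.3] tilt [ 0.0001 -0.0003]
shift now (tool,m): [ 2.278e-01 -5.520e-02  2.000e-04]
turn az deg: -19.06  shift after turn: [0.2333 0.0222 0.0003]
```

View pics/w3.png

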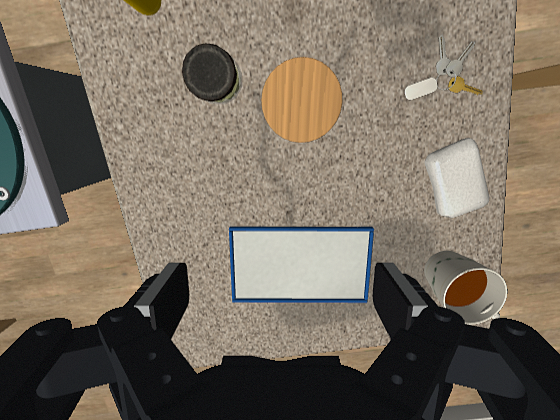

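The board centre is about (302,99) and the olive lid's top is about (211,71). I'll fit both with contours, then move on to the rack.

```bash
python3 - <<'E'
from h import *
d=np.load("w3.npz");f=cv2.imread("pics/w3.png");K,P=d["K"],d["P"]
hsv=cv2.cvtColor(f,cv2.COLOR_BGR2HSV)
m=cv2.inRange(hsv,(5,80,100),(25,255,255))[40:160,240:360]
cs=max(cv2.findContours(m,cv2.RETR_EXTERNAL,cv2.CHAIN_APPROX_NONE)[0],key=cv2.contourArea)
e=cv2.fitEllipse(cs);print(e,ray(K,P,(e[0][0]+240,e[0][1]+40),10))
pts=np.array([ray(K,P,(q[0][0]+240,q[0][1]+40),12)[:2] for q in cs]);print(cv2.minEnclosingCircle(pts.astype(np.float32)))
g=cv2.cvtColor(f,cv2.COLOR_BGR2GRAY)[30:110,170:250]
cv2.imwrite("pics/ol.png",cv2.resize(f[30:110,170:250],None,fx=6,fy=6,interpolation=2))
m=cv2.morphologyEx((g<60).astype(np.uint8),cv2.MORPH_CLOSE,np.ones((5,5)))
cs=max(cv2.findContours(m,cv2.RETR_EXTERNAL,cv2.CHAIN_APPROX_NONE)[0],key=cv2.contourArea)
e=cv2.fitEllipse(cs);print(e);
for z in(86,78,70):print(ray(K,P,(e[0][0]+170,e[0][1]+30),z))
E
python3 -m creep '[{"gripper":1,"tx":0,"ty":0,"tz":0,"ax":0,"ay":0,"az":-9.5},{"gripper":1,"tx":0,"ty":0,"tz":0,"ax":0,"ay":0,"az":-9.5},{"gripper":1,"tx":0.05,"ty":0.0045,"tz":0,"ax":0,"ay":0,"az":0},{"gripper":1,"tx":0.05,"ty":0.0045,"tz":0,"ax":0,"ay":0,"az":0},{"gripper":1,"tx":0.05,"ty":0.0045,"tz":0,"ax":0,"ay":0,"az":0},{"gripper":1,"tx":0.05,"ty":0.0045,"tz":0,"ax":0,"ay":0,"az":0},{"gripper":1,"tx":0.033,"ty":0.0045,"tz":0,"ax":0,"ay":0,"az":0},{"gripper":1,"tx":0,"ty":0,"tz":0,"ax":0,"ay":0,"az":0},{"gripper":1,"tx":0,"ty":0,"tz":0,"ax":0,"ay":0,"az":0}]' 40
python3 - <<'E'
from h import *
plan(None)
f,K,P=cam("wrist"); cv2.imwrite("pics/w4.png",f[:,:,::-1]); np.savez("w4",K=K,P=P)
cv2.imwrite("pics/w4c.png",cv2.resize(f[0:260,140:420,::-1],None,fx=2.3,fy=2.3,interpolation=2))
E
```

```text
((61.3646125793457, 59.33083724975586), (79.92991638183594, 85.21887969970703), 9.879735946655273) [577.33879473 -17.96819367  10.        ]
((576.9072265625, -20.334609985351562), 59.709228515625)
((39.510047912597656, 42.32994842529297), (51.903507232666016, 59.30887222290039), 141.06399536132812)
[465.06998787  24.43000934  86.        ]
[463.57007227  25.74955979  78.        ]
[462.07015667  27.06911024  70.        ]
t: 4.58
tcp_pos: [510.9, 120.1, 380.0]
tool_rot: [[-0.19, 0.982, -0.0], [0.982, 0.19, -0.0], [-0.0, -0.0, -1.0]]
wrist_force: [-1.0, 0.2, -0.0]
finger_gap: 85.1
t 4.58 pos [510.9 120.1 380. ] yaw 100.97 j6 1.45 gap 85.1 F [-1.   0.2 -0. ] tilt [-0.0003 -0.0003]
```

View pics/w4c.png

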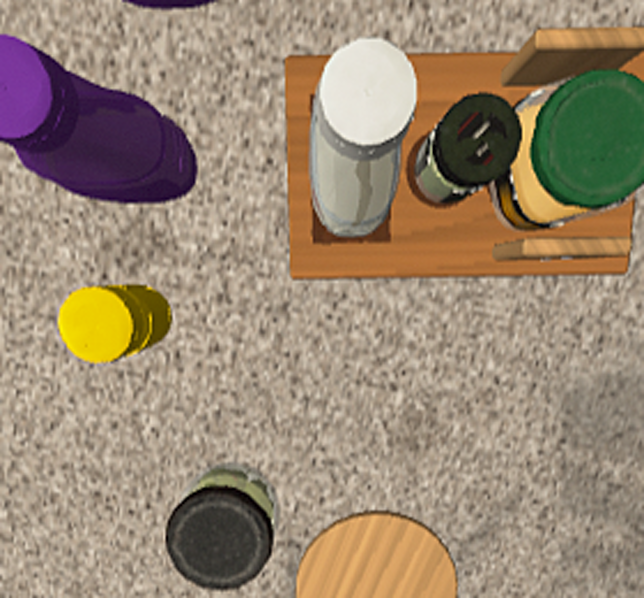

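View pics/ol.png

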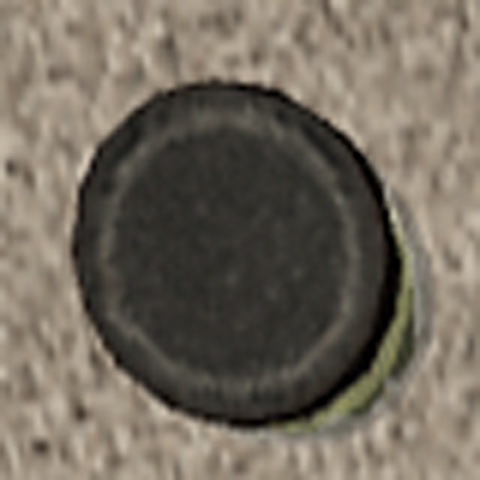

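The view from above shows the white cap at crop (368,91), the spice's black cap at (476,148), the honey lid at (598,140) and the front mark under the bottle. The purple and yellow look-alikes stand apart at (20,88) and (97,324).

```bash
cp pics/w4.png /tmp/; python3 - <<'E'
from h import *
d=np.load("w4.npz");K,P=d["K"],d["P"];f=cv2.imread("pics/w4.png")
W=lambda x,y:(140+x/2.3-.3,y/2.3-.3)
for n,p,z in [("cap",(368,91),214),("spice",(480,143),117),("honey",(598,138),113),("FL",(292,278),12),("FR",(285,57),12),("RR",(630,273),12),("markFr",(313,242),12),("markRr",(391,242),12)]:
    print(n,ray(K,P,W(*p),z).round(1)[:2])
plan([502,255,380],101)
E
```

```text
cap [500.5 254.8]
spice [559.6 265.4]
honey [616.3 279.3]
FL [477.  185.4]
FR [450.2 309.9]
RR [691.4 230.2]
markFr [486.2 209.8]
markRr [535.3 219.3]
t 4.62 pos [510.8 119.9 380.1] yaw 100.95 j6 1.46 gap 85.3 F [-0.2 -0.3  0.5] tilt [-0.0004 -0.0002]
shift now (tool,m): [0.1343 0.017  0.    ]
turn az deg: -0.05  shift after turn: [1.343e-01 1.710e-02 1.000e-04]
```

```bash
python3 -m creep '[{"gripper":1,"tx":0.035,"ty":0.003,"tz":0.01,"ax":0,"ay":0,"az":0},{"gripper":1,"tx":0.035,"ty":0.004,"tz":0.02,"ax":0,"ay":0,"az":-0.9},{"gripper":1,"tx":0.024,"ty":0.003,"tz":0.02,"ax":0,"ay":0,"az":0},{"gripper":1,"tx":0,"ty":0,"tz":0,"ax":0,"ay":0,"az":0},{"gripper":1,"tx":0,"ty":0,"tz":0,"ax":0,"ay":0,"az":0}]' 40
python3 - <<'E'
from h import *
plan(None)
f,K,P=cam("wrist"); cv2.imwrite("pics/w5.png",f[:,:,::-1]); np.savez("w5",K=K,P=P)
E
```

```text
t: 5.25
tcp_pos: [502.4, 214.1, 330.8]
tool_rot: [[-0.205, 0.979, 0.0], [0.979, 0.205, -0.0], [-0.0, 0.0, -1.0]]
wrist_force: [1.1, 0.4, -0.2]
finger_gap: 85.4
t 5.25 pos [502.4 214.1 330.8] yaw 101.86 j6 1.62 gap 85.4 F [ 1.1  0.4 -0.2] tilt [ 0.0004 -0.0002]
```

View pics/w5.png

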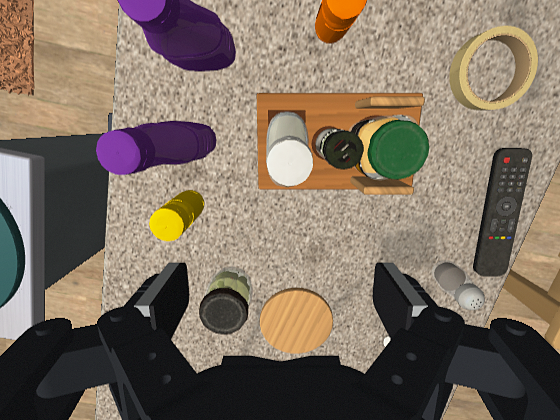

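The cap is at (290,163), the spice cap at (347,149) and the honey lid at (398,149). The rack corners are at (257,94), (424,95), (412,194) and (259,188).

```bash
python3 - <<'E'
from h import *
f=cv2.imread("pics/w5.png"); cv2.imwrite("pics/w5c.png",cv2.resize(f[80:205,245:445],None,fx=4,fy=4,interpolation=2))
E
```

```text
(no output)
```

View pics/w5c.png

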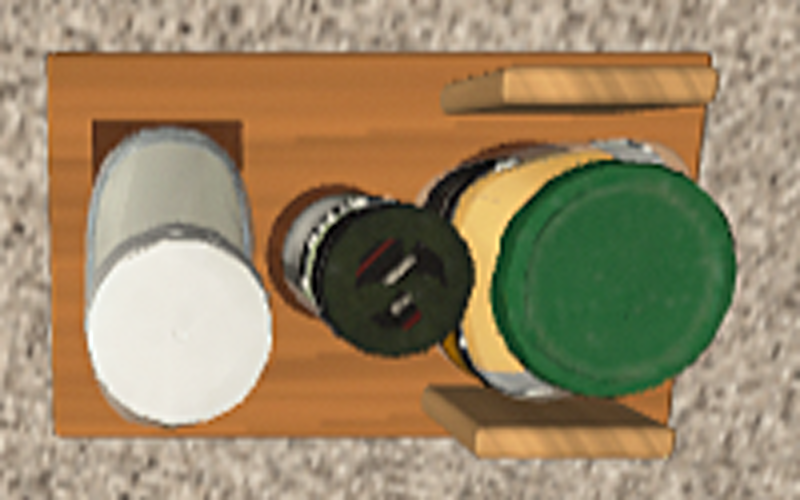

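```bash
python3 - <<'E'
from h import *
from scipy.optimize import least_squares
d=np.load("w5.npz");K,P=d["K"],d["P"]
W=lambda x,y:(245+x/4-.37,80+y/4-.37)
q=np.array([W(47,53),W(712,53),W(55,437),W(92,121),W(243,121)])
loc=np.array([[-110,65],[110,65],[-110,-65],[-95,43],[-45,43]])
def T(x,l):
    c,s=np.cos(x[2]),np.sin(x[2]);l=np.atleast_2d(l);return np.c_[x[0]+c*l[:,0]-s*l[:,1],x[1]+s*l[:,0]+c*l[:,1],np.full(len(l),12.)]
r=least_squares(lambda x:(proj(K,P,T(x,loc))-q).ravel(),[571,271,.2]);print(r.x,np.degrees(r.x[2]),r.fun.round(2))
print(T(r.x,[[-70,0],[-13,0],[50,0]]).round(1))
for n,p,z in [("cap",(181,329),214),("spice",(398,277),117),("honey",(618,278),113)]:print(n,ray(K,P,W(*p),z).round(1))
plan([502.5,255.5,330],101.9)
E
```

```text
[5.70108075e+02 2.70118159e+02 2.05488010e-01] 11.773595709068054 [-0.42 -0.53  1.21 -0.24 -0.58  0.72 -0.05  0.13 -0.2   0.2 ]
[[501.6 255.8  12. ]
 [557.4 267.5  12. ]
 [619.1 280.3  12. ]]
cap [500.7 255.5 214. ]
spice [558.7 269.  117. ]
honey [616.5 280.5 113. ]
t 5.30 pos [502.4 214.  331. ] yaw 101.84 j6 1.62 gap 85.6 F [ 0.3 -0.1  0.9] tilt [ 0.0009 -0.    ]
shift now (tool,m): [0.0406 0.0086 0.001 ]
turn az deg: -0.06  shift after turn: [0.0405 0.0086 0.001 ]
```

```bash
python3 -m creep '[{"gripper":1,"tx":0.02,"ty":0.0035,"tz":0,"ax":0,"ay":0,"az":0},{"gripper":1,"tx":0.021,"ty":0.0035,"tz":0,"ax":0,"ay":0,"az":0},{"gripper":1,"tx":0,"ty":0,"tz":0.03,"ax":0,"ay":0,"az":0},{"gripper":1,"tx":0,"ty":0,"tz":0.03,"ax":0,"ay":0,"az":0},{"gripper":1,"tx":0,"ty":0,"tz":0.03,"ax":0,"ay":0,"az":0},{"gripper":1,"tx":0,"ty":0,"tz":0.02,"ax":0,"ay":0,"az":0},{"gripper":1,"tx":0,"ty":0,"tz":0.013,"ax":0,"ay":0,"az":0},{"gripper":1,"tx":0,"ty":0,"tz":0,"ax":0,"ay":0,"az":0}]' 40
python3 - <<'E'
from h import *
plan([501.2,255.6,208],101.8)
f,K,P=cam("wrist"); cv2.imwrite("pics/w6.png",f[:,:,::-1])
E
```

```text
t: 6.3
tcp_pos: [500.0, 257.3, 206.9]
tool_rot: [[-0.207, 0.978, -0.001], [0.978, 0.207, -0.0], [-0.0, -0.001, -1.0]]
wrist_force: [-0.4, 0.8, 0.4]
finger_gap: 85.7
t 6.30 pos [500.  257.3 206.9] yaw 101.95 j6 1.69 gap 85.7 F [-0.4  0.8  0.4] tilt [-0.001  -0.0003]
shift now (tool,m): [-0.0019  0.0008 -0.0011]
turn az deg: 0.15  shift after turn: [-0.0019  0.0008 -0.0011]
```

View pics/w6.png

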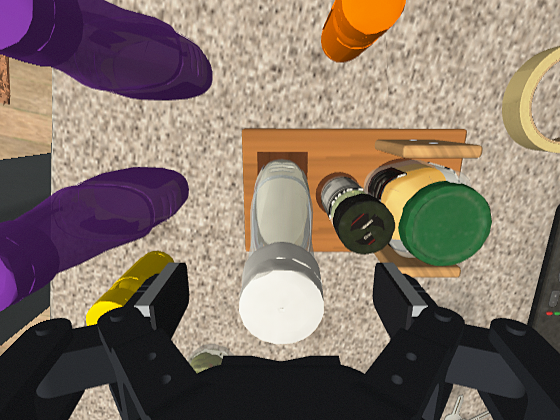

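The cap at (281,305) is centred between the fingers at 187 and 374. Closing the gripper.

```bash
python3 -m creep '[{"gripper":0,"tx":0,"ty":0,"tz":0,"ax":0,"ay":0,"az":0},{"gripper":0,"tx":0,"ty":0,"tz":0,"ax":0,"ay":0,"az":0},{"gripper":0,"tx":0,"ty":0,"tz":0,"ax":0,"ay":0,"az":0},{"gripper":0,"tx":0,"ty":0,"tz":0,"ax":0,"ay":0,"az":0},{"gripper":0,"tx":0,"ty":0,"tz":0,"ax":0,"ay":0,"az":0},{"gripper":0,"tx":0,"ty":0,"tz":0,"ax":0,"ay":0,"az":0}]' 40
python3 - <<'E'
from h import *
plan(None)
E
```

```text
t: 7.1
tcp_pos: [500.5, 256.8, 207.8]
tool_rot: [[-0.206, 0.978, 0.001], [0.978, 0.206, 0.0], [0.0, 0.001, -1.0]]
wrist_force: [0.7, -0.9, 4.1]
finger_gap: 35.7
t 7.10 pos [500.5 256.8 207.8] yaw 101.91 j6 1.69 gap 35.7 F [ 0.7 -0.9  4.1] tilt [0.0009 0.0003]
```

```bash
python3 -m creep '[{"gripper":0,"tx":0,"ty":0,"tz":-0.01,"ax":0,"ay":0,"az":0},{"gripper":0,"tx":0,"ty":0,"tz":-0.02,"ax":0,"ay":0,"az":0},{"gripper":0,"tx":0,"ty":0,"tz":-0.025,"ax":0,"ay":0,"az":0},{"gripper":0,"tx":0,"ty":0,"tz":-0.025,"ax":0,"ay":0,"az":0},{"gripper":0,"tx":0,"ty":0,"tz":-0.025,"ax":0,"ay":0,"az":0},{"gripper":0,"tx":0,"ty":0,"tz":-0.015,"ax":0,"ay":0,"az":0},{"gripper":0,"tx":0,"ty":0,"tz":0,"ax":0,"ay":0,"az":0}]'
python3 - <<'E'
from h import *
plan([602.8,-294.5,328],82)
f,K,P=cam("wrist"); cv2.imwrite("pics/w7.png",f[:,:,::-1]); np.savez("w7",K=K,P=P)
f,K,P=cam("side"); cv2.imwrite("pics/s7.png",f[:,:,::-1]); 
E
```

```text
t: 7.98
tcp_pos: [500.6, 256.9, 328.3]
tool_rot: [[-0.207, 0.978, 0.002], [0.978, 0.207, 0.001], [0.0, 0.002, -1.0]]
wrist_force: [0.4, -0.3, -2.8]
finger_gap: 35.7
t 7.97 pos [500.6 256.9 328.3] yaw 101.92 j6 1.69 gap 35.7 F [ 0.4 -0.3 -2.8] tilt [0.0016 0.0006]
shift now (tool,m): [-5.606e-01 -1.380e-02  2.000e-04]
turn az deg: 19.92  shift after turn: [-5.318e-01  1.780e-01  3.000e-04]
```

View pics/w7.png

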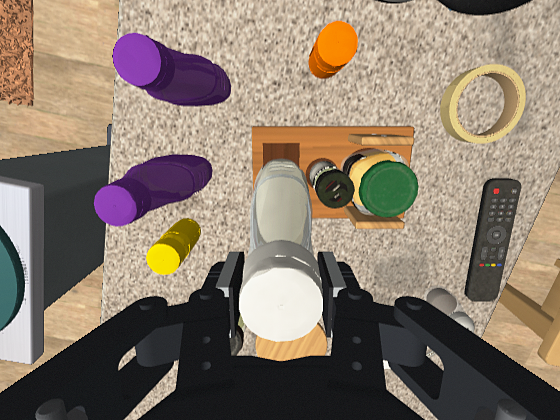

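View pics/s7.png

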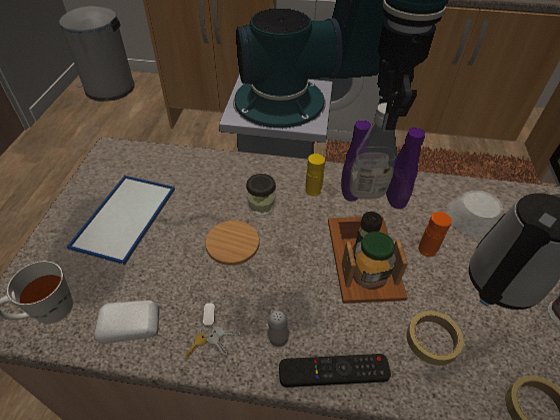

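Lifted clean with the gap steady at 35.7. Now across to the tray's far end.

```bash
python3 -m creep '[{"gripper":0,"tx":-0.015,"ty":0,"tz":0,"ax":0,"ay":0,"az":0},{"gripper":0,"tx":-0.03,"ty":-0.001,"tz":0,"ax":0,"ay":0,"az":0},{"gripper":0,"tx":-0.04,"ty":-0.001,"tz":0,"ax":0,"ay":0,"az":0},{"gripper":0,"tx":-0.04,"ty":-0.001,"tz":0,"ax":0,"ay":0,"az":0},{"gripper":0,"tx":-0.04,"ty":-0.001,"tz":0,"ax":0,"ay":0,"az":0},{"gripper":0,"tx":-0.04,"ty":-0.001,"tz":0,"ax":0,"ay":0,"az":0},{"gripper":0,"tx":-0.04,"ty":-0.001,"tz":0,"ax":0,"ay":0,"az":0},{"gripper":0,"tx":-0.04,"ty":-0.001,"tz":0,"ax":0,"ay":0,"az":0},{"gripper":0,"tx":-0.04,"ty":-0.001,"tz":0,"ax":0,"ay":0,"az":0},{"gripper":0,"tx":-0.04,"ty":-0.001,"tz":0,"ax":0,"ay":0,"az":0},{"gripper":0,"tx":-0.04,"ty":-0.001,"tz":0,"ax":0,"ay":0,"az":0},{"gripper":0,"tx":-0.04,"ty":-0.001,"tz":0,"ax":0,"ay":0,"az":0},{"gripper":0,"tx":-0.04,"ty":-0.001,"tz":0,"ax":0,"ay":0,"az":0},{"gripper":0,"tx":-0.04,"ty":-0.001,"tz":0,"ax":0,"ay":0,"az":0},{"gripper":0,"tx":-0.025,"ty":0,"tz":0,"ax":0,"ay":0,"az":0},{"gripper":0,"tx":-0.01,"ty":0,"tz":0,"ax":0,"ay":0,"az":4.9},{"gripper":0,"tx":0,"ty":0,"tz":0,"ax":0,"ay":0,"az":5},{"gripper":0,"tx":0,"ty":0,"tz":0,"ax":0,"ay":0,"az":5},{"gripper":0,"tx":0,"ty":0,"tz":0,"ax":0,"ay":0,"az":5},{"gripper":0,"tx":0,"ty":0,"tz":0,"ax":0,"ay":0,"az":0}]'
python3 - <<'E'
from h import *
plan([602.8,-294.5,204],82)
E
```

```text
t: 10.58
tcp_pos: [602.6, -294.5, 326.8]
tool_rot: [[0.139, 0.99, -0.001], [0.99, -0.139, 0.0], [0.0, -0.001, -1.0]]
wrist_force: [-0.5, -0.1, -2.2]
finger_gap: 35.8
t 10.57 pos [ 602.6 -294.5  326.8] yaw 82.02 j6 1.13 gap 35.8 F [-0.5 -0.1 -2.2] tilt [-0.0008  0.0004]
shift now (tool,m): [0.     0.0003 0.1228]
turn az deg: 0.02  shift after turn: [1.000e-04 2.000e-04 1.228e-01]
```

```bash
python3 -m creep '[{"gripper":0,"tx":0,"ty":0,"tz":0.03,"ax":0,"ay":0,"az":0},{"gripper":0,"tx":0,"ty":0,"tz":0.035,"ax":0,"ay":0,"az":0},{"gripper":0,"tx":0,"ty":0,"tz":0.03,"ax":0,"ay":0,"az":0},{"gripper":0,"tx":0,"ty":0,"tz":0.015,"ax":0,"ay":0,"az":0},{"gripper":0,"tx":0,"ty":0,"tz":0.008,"ax":0,"ay":0,"az":0},{"gripper":0,"tx":0,"ty":0,"tz":0.004,"ax":0,"ay":0,"az":0},{"gripper":0,"tx":0,"ty":0,"tz":0,"ax":0,"ay":0,"az":0}]'
python3 - <<'E'
from h import *
plan(None)
E
python3 -m creep '[{"gripper":0,"tx":0,"ty":0,"tz":0.001,"ax":0,"ay":0,"az":0},{"gripper":0,"tx":0,"ty":0,"tz":0,"ax":0,"ay":0,"az":0}]'
```

```text
t: 11.45
tcp_pos: [603.2, -294.0, 205.6]
tool_rot: [[0.138, 0.99, 0.0], [0.99, -0.138, -0.0], [-0.0, 0.0, -1.0]]
wrist_force: [-0.6, 0.2, -1.8]
finger_gap: 35.9
t 11.45 pos [ 603.2 -294.   205.6] yaw 82.04 j6 1.13 gap 35.9 F [-0.6  0.2 -1.8] tilt [ 0.0003 -0.0002]
t: 11.7
tcp_pos: [603.3, -293.9, 204.5]
tool_rot: [[0.139, 0.99, 0.0], [0.99, -0.139, -0.0], [-0.0, 0.0, -1.0]]
wrist_force: [-0.7, -0.1, -2.0]
finger_gap: 35.8
```

Not on the floor yet, since the weight still shows in the force reading. Going down 1 mm at a time.

```bash
python3 -m creep '[{"gripper":0,"tx":0,"ty":0,"tz":0.0015,"ax":0,"ay":0,"az":0},{"gripper":0,"tx":0,"ty":0,"tz":0,"ax":0,"ay":0,"az":0}]' | grep -E "tcp_pos|force"
python3 -m creep '[{"gripper":0,"tx":0,"ty":0,"tz":0.001,"ax":0,"ay":0,"az":0},{"gripper":0,"tx":0,"ty":0,"tz":0,"ax":0,"ay":0,"az":0}]'| grep -E "tcp_pos|force"
python3 -m creep '[{"gripper":0,"tx":0,"ty":0,"tz":0.001,"ax":0,"ay":0,"az":0},{"gripper":0,"tx":0,"ty":0,"tz":0,"ax":0,"ay":0,"az":0}]'| grep -E "tcp_pos|force"
```

```text
tcp_pos: [603.2, -293.8, 202.7]
wrist_force: [-0.2, 0.7, -2.7]
tcp_pos: [603.3, -293.9, 201.9]
wrist_force: [-0.2, -0.8, 0.9]
tcp_pos: [603.4, -294.0, 201.8]
wrist_force: [-2.0, -0.3, 9.8]
```

```bash
python3 -m creep '[{"gripper":0.6,"tx":0,"ty":0,"tz":-0.001,"ax":0,"ay":0,"az":0},{"gripper":1,"tx":0,"ty":0,"tz":0,"ax":0,"ay":0,"az":0},{"gripper":1,"tx":0,"ty":0,"tz":0,"ax":0,"ay":0,"az":0},{"gripper":1,"tx":0,"ty":0,"tz":0,"ax":0,"ay":0,"az":0},{"gripper":1,"tx":0,"ty":0,"tz":-0.02,"ax":0,"ay":0,"az":0},{"gripper":1,"tx":0,"ty":0,"tz":-0.03,"ax":0,"ay":0,"az":0},{"gripper":1,"tx":0,"ty":0,"tz":-0.04,"ax":0,"ay":0,"az":0},{"gripper":1,"tx":0,"ty":0,"tz":-0.02,"ax":0,"ay":0,"az":0},{"gripper":1,"tx":0,"ty":0,"tz":0,"ax":0,"ay":0,"az":0}]'
python3 - <<'E'
from h import *
plan([558,268,310],101.8)
f,K,P=cam("wrist"); cv2.imwrite("pics/w8.png",f[:,:,::-1]); np.savez("w8",K=K,P=P)
E
```

```text
t: 13.58
tcp_pos: [603.6, -294.1, 312.8]
tool_rot: [[0.139, 0.99, 0.002], [0.99, -0.139, -0.001], [-0.001, 0.002, -1.0]]
wrist_force: [0.1, -0.8, -0.4]
finger_gap: 85.2
t 13.57 pos [ 603.6 -294.1  312.8] yaw 82.02 j6 1.14 gap 85.2 F [ 0.1 -0.8 -0.4] tilt [ 0.002  -0.0013]
shift now (tool,m): [ 0.5504 -0.1232  0.002 ]
turn az deg: -19.78  shift after turn: [0.5596 0.0703 0.0028]
```

View pics/w8.png

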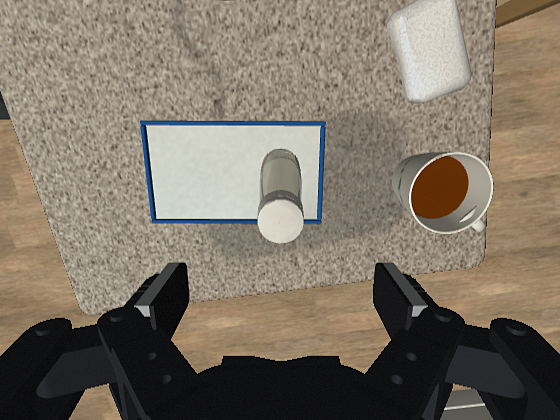

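The bottle stands upright in the tray, cap at (281,222). Next the spice jar.

```bash
python3 -m creep '[{"gripper":1,"tx":0.048,"ty":-0.0114,"tz":0,"ax":0,"ay":0,"az":0},{"gripper":1,"tx":0.048,"ty":-0.0114,"tz":0,"ax":0,"ay":0,"az":0},{"gripper":1,"tx":0.048,"ty":-0.0114,"tz":0,"ax":0,"ay":0,"az":0},{"gripper":1,"tx":0.048,"ty":-0.0114,"tz":0,"ax":0,"ay":0,"az":0},{"gripper":1,"tx":0.048,"ty":-0.0114,"tz":0,"ax":0,"ay":0,"az":0},{"gripper":1,"tx":0.048,"ty":-0.0114,"tz":0,"ax":0,"ay":0,"az":0},{"gripper":1,"tx":0.048,"ty":-0.0114,"tz":0,"ax":0,"ay":0,"az":0},{"gripper":1,"tx":0.048,"ty":-0.0114,"tz":0,"ax":0,"ay":0,"az":0},{"gripper":1,"tx":0.048,"ty":-0.0114,"tz":0,"ax":0,"ay":0,"az":0},{"gripper":1,"tx":0.048,"ty":-0.0114,"tz":0,"ax":0,"ay":0,"az":0},{"gripper":1,"tx":0,"ty":0,"tz":0.02,"ax":0,"ay":0,"az":-9.9},{"gripper":1,"tx":0,"ty":0,"tz":0.03,"ax":0,"ay":0,"az":-9.9},{"gripper":1,"tx":0,"ty":0,"tz":0.02,"ax":0,"ay":0,"az":0},{"gripper":1,"tx":0,"ty":0,"tz":0,"ax":0,"ay":0,"az":0}]'
python3 - <<'E'
from h import *
plan([558,268,250],191.8)
f,K,P=cam("wrist"); cv2.imwrite("pics/w9.png",f[:,:,::-1]); np.savez("w9",K=K,P=P)
E
```

```text
t: 15.38
tcp_pos: [555.7, 197.1, 239.6]
tool_rot: [[-0.205, 0.979, -0.004], [0.979, 0.205, -0.001], [-0.0, -0.004, -1.0]]
wrist_force: [0.9, -0.2, 0.5]
finger_gap: 85.3
t 15.38 pos [555.7 197.1 239.6] yaw 101.81 j6 1.57 gap 85.3 F [ 0.9 -0.2  0.5] tilt [-0.004  -0.0008]
shift now (tool,m): [ 0.0689  0.0167 -0.0105]
turn az deg: -89.99  shift after turn: [-0.0168  0.0689 -0.0104]
```

View pics/w9.png

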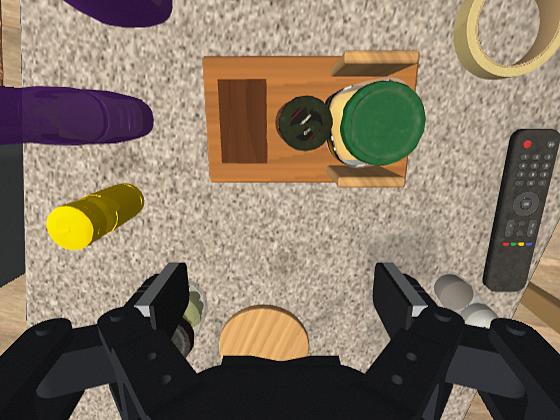

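The front mark is clear now. The spice cap is at (304,123) and the honey lid at (383,123). I'll refine from an enlarged crop.

```bash
python3 - <<'E'
import cv2
f=cv2.imread("pics/w9.png"); cv2.imwrite("pics/w9c.png",cv2.resize(f[45:195,195:435],None,fx=3.3,fy=3.3,interpolation=2))
E
```

```text
(no output)
```

View pics/w9c.png

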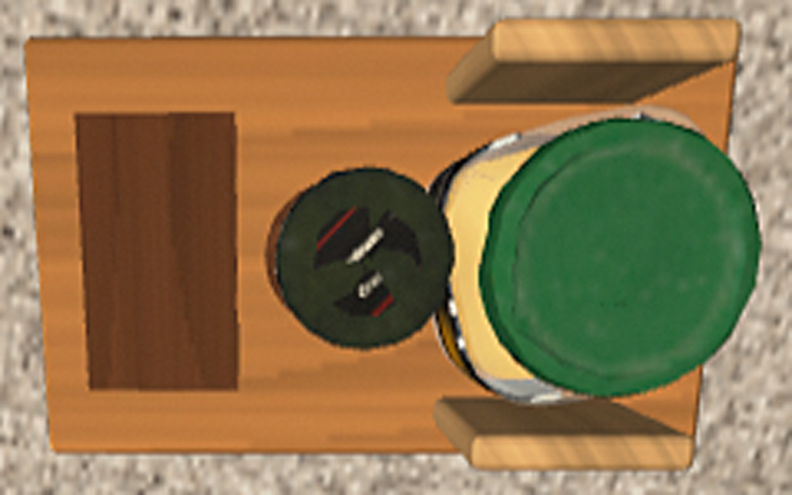

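```bash
cat > rk.py <<'E'
from h import *
from scipy.optimize import least_squares
def T(x,l,z=12.):
    c,s=np.cos(x[2]),np.sin(x[2]);l=np.atleast_2d(l);return np.c_[x[0]+c*l[:,0]-s*l[:,1],x[1]+s*l[:,0]+c*l[:,1],np.full(len(l),z)]
def fit(K,P,q,loc,x0=(570,270,.205)):
    q=np.array(q);loc=np.array(loc)
    return least_squares(lambda x:(proj(K,P,T(x,loc))-q).ravel(),x0)
E
python3 - <<'E'
from rk import *
d=np.load("w9.npz");K,P=d["K"],d["P"]
W=lambda x,y:(195+x/3.3-.35,45+y/3.3-.35)
r=fit(K,P,[W(27,39),W(52,451),W(75,114),W(236,112),W(89,390),W(238,390)],[[-110,65],[-110,-65],[-95,43],[-45,43],[-95,-43],[-45,-43]])
print(r.x,np.degrees(r.x[2]),r.fun.round(2));print(T(r.x,[[-70,0],[-13,0],[50,0]]).round(1))
for n,p,z in [("spice",(363,258),117),("honey",(622,256),113)]:
    print(n,ray(K,P,W(*p),z).round(1))
E
```

```text
[5.70650436e+02 2.70262981e+02 2.04439405e-01] 11.713515077418561 [-1.1  -1.25 -0.76  1.32  0.44 -0.38  0.41  0.3   0.41  0.15  0.63  0.25]
[[502.1 256.1  12. ]
 [557.9 267.6  12. ]
 [619.6 280.4  12. ]]
spice [558.4 268.1 117. ]
honey [616.3 280.6 113. ]
```

```bash
python3 -m creep '[{"gripper":0.8,"tx":0.03,"ty":0.008,"tz":0,"ax":0,"ay":0,"az":0},{"gripper":0.8,"tx":0.039,"ty":0.009,"tz":0,"ax":0,"ay":0,"az":0},{"gripper":0.8,"tx":0,"ty":0,"tz":0,"ax":0,"ay":0,"az":-10},{"gripper":0.8,"tx":0,"ty":0,"tz":0,"ax":0,"ay":0,"az":-10},{"gripper":0.8,"tx":0,"ty":0,"tz":0,"ax":0,"ay":0,"az":-10},{"gripper":0.8,"tx":0,"ty":0,"tz":0,"ax":0,"ay":0,"az":-10},{"gripper":0.8,"tx":0,"ty":0,"tz":0,"ax":0,"ay":0,"az":-10},{"gripper":0.8,"tx":0,"ty":0,"tz":0,"ax":0,"ay":0,"az":-10},{"gripper":0.8,"tx":0,"ty":0,"tz":0,"ax":0,"ay":0,"az":-10},{"gripper":0.8,"tx":0,"ty":0,"tz":0,"ax":0,"ay":0,"az":-10},{"gripper":0.8,"tx":0,"ty":0,"tz":0,"ax":0,"ay":0,"az":-10},{"gripper":0.8,"tx":0,"ty":0,"tz":0.03,"ax":0,"ay":0,"az":0},{"gripper":0.8,"tx":0,"ty":0,"tz":0.03,"ax":0,"ay":0,"az":0},{"gripper":0.8,"tx":0,"ty":0,"tz":0,"ax":0,"ay":0,"az":0},{"gripper":0.8,"tx":0,"ty":0,"tz":0,"ax":0,"ay":0,"az":0}]'
python3 - <<'E'
from h import *
plan([558.3,268.2,93],191.8)
f,K,P=cam("wrist"); cv2.imwrite("pics/w10.png",f[:,:,::-1]); np.savez("w10",K=K,P=P)
E
```

```text
t: 17.3
tcp_pos: [560.0, 268.5, 183.3]
tool_rot: [[-0.979, -0.205, 0.002], [-0.205, 0.979, 0.0], [-0.002, 0.0, -1.0]]
wrist_force: [0.1, -0.2, 0.3]
finger_gap: 68.4
t 17.30 pos [560.  268.5 183.3] yaw -168.19 j6 0.11 gap 68.4 F [ 0.1 -0.2  0.3] tilt [0.0015 0.0005]
shift now (tool,m): [0.0019 0.     0.0903]
turn az deg: 0.01  shift after turn: [0.0017 0.     0.0903]
```

View pics/w10.png

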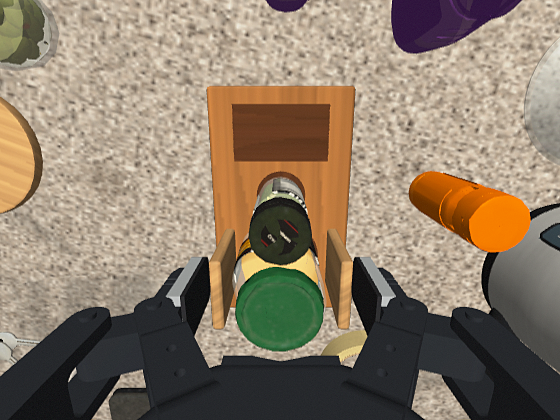

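The spice cap at (280,233) is on the jaw centre line and nothing is in the way. Descending.

```bash
python3 -m creep '[{"gripper":0.8,"tx":0.002,"ty":0,"tz":0.025,"ax":0,"ay":0,"az":0},{"gripper":0.8,"tx":0,"ty":0,"tz":0.03,"ax":0,"ay":0,"az":0},{"gripper":0.8,"tx":0,"ty":0,"tz":0.02,"ax":0,"ay":0,"az":0},{"gripper":0.8,"tx":0,"ty":0,"tz":0.015,"ax":0,"ay":0,"az":0},{"gripper":0.8,"tx":0,"ty":0,"tz":0,"ax":0,"ay":0,"az":0},{"gripper":0.8,"tx":0,"ty":0,"tz":0,"ax":0,"ay":0,"az":0}]'
python3 -m creep '[{"gripper":0,"tx":0,"ty":0,"tz":0,"ax":0,"ay":0,"az":0},{"gripper":0,"tx":0,"ty":0,"tz":0,"ax":0,"ay":0,"az":0},{"gripper":0,"tx":0,"ty":0,"tz":0,"ax":0,"ay":0,"az":0},{"gripper":0,"tx":0,"ty":0,"tz":0,"ax":0,"ay":0,"az":0},{"gripper":0,"tx":0,"ty":0,"tz":0,"ax":0,"ay":0,"az":0}]' 35
python3 -m creep '[{"gripper":0,"tx":0,"ty":0,"tz":-0.008,"ax":0,"ay":0,"az":0},{"gripper":0,"tx":0,"ty":0,"tz":-0.015,"ax":0,"ay":0,"az":0},{"gripper":0,"tx":0,"ty":0,"tz":-0.02,"ax":0,"ay":0,"az":0},{"gripper":0,"tx":0,"ty":0,"tz":-0.03,"ax":0,"ay":0,"az":0},{"gripper":0,"tx":0,"ty":0,"tz":-0.03,"ax":0,"ay":0,"az":0},{"gripper":0,"tx":0,"ty":0,"tz":-0.03,"ax":0,"ay":0,"az":0},{"gripper":0,"tx":0,"ty":0,"tz":-0.01,"ax":0,"ay":0,"az":0},{"gripper":0,"tx":0,"ty":0,"tz":0,"ax":0,"ay":0,"az":0}]'
python3 - <<'E'
from h import *
plan([484,-277.7,235],82)
f,K,P=cam("wrist"); cv2.imwrite("pics/w11.png",f[:,:,::-1]); np.savez("w11",K=K,P=P)
E
```

```text
t: 18.1
tcp_pos: [558.1, 268.1, 92.8]
tool_rot: [[-0.979, -0.205, 0.001], [-0.205, 0.979, 0.0], [-0.001, 0.0, -1.0]]
wrist_force: [-0.2, -0.2, -0.4]
finger_gap: 68.2
t: 18.73
tcp_pos: [557.9, 268.0, 92.5]
tool_rot: [[-0.979, -0.205, 0.001], [-0.205, 0.979, 0.0], [-0.001, 0.0, -1.0]]
wrist_force: [0.0, -0.1, 6.6]
finger_gap: 40.4
t: 19.73
tcp_pos: [557.6, 268.0, 235.0]
tool_rot: [[-0.979, -0.205, 0.001], [-0.205, 0.979, 0.0], [-0.001, 0.0, -1.0]]
wrist_force: [0.4, 0.0, -0.6]
finger_gap: 40.2
t 19.73 pos [557.6 268.  235. ] yaw -168.18 j6 0.11 gap 40.2 F [ 0.4  0.  -0.6] tilt [0.0007 0.0002]
shift now (tool,m): [ 1.839e-01 -5.190e-01 -2.000e-04]
turn az deg: 109.82  shift after turn: [-0.5506  0.003   0.    ]
```

View pics/w11.png

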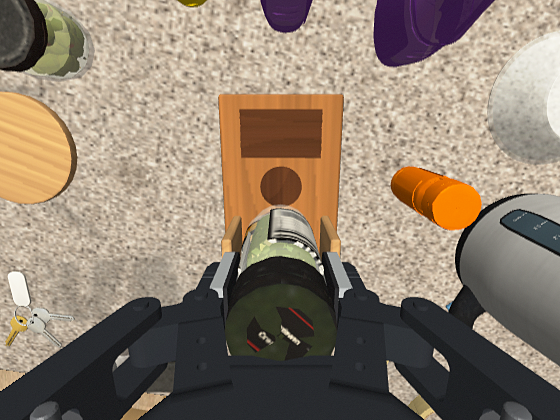

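```bash
python3 -m creep '[{"gripper":0,"tx":0,"ty":0,"tz":0,"ax":0,"ay":0,"az":5},{"gripper":0,"tx":0,"ty":0,"tz":0,"ax":0,"ay":0,"az":10},{"gripper":0,"tx":0,"ty":0,"tz":0,"ax":0,"ay":0,"az":10},{"gripper":0,"tx":0,"ty":0,"tz":0,"ax":0,"ay":0,"az":10},{"gripper":0,"tx":0,"ty":0,"tz":0,"ax":0,"ay":0,"az":10},{"gripper":0,"tx":0,"ty":0,"tz":0,"ax":0,"ay":0,"az":10},{"gripper":0,"tx":0,"ty":0,"tz":0,"ax":0,"ay":0,"az":10},{"gripper":0,"tx":0,"ty":0,"tz":0,"ax":0,"ay":0,"az":10},{"gripper":0,"tx":0,"ty":0,"tz":0,"ax":0,"ay":0,"az":10},{"gripper":0,"tx":0,"ty":0,"tz":0,"ax":0,"ay":0,"az":10},{"gripper":0,"tx":0,"ty":0,"tz":0,"ax":0,"ay":0,"az":10},{"gripper":0,"tx":0,"ty":0,"tz":0,"ax":0,"ay":0,"az":5}]'
python3 -m creep '[{"gripper":0,"tx":-0.02,"ty":0,"tz":0,"ax":0,"ay":0,"az":0},{"gripper":0,"tx":-0.04,"ty":0,"tz":0,"ax":0,"ay":0,"az":0},{"gripper":0,"tx":-0.05,"ty":0,"tz":0,"ax":0,"ay":0,"az":0},{"gripper":0,"tx":-0.05,"ty":0,"tz":0,"ax":0,"ay":0,"az":0},{"gripper":0,"tx":-0.05,"ty":0,"tz":0,"ax":0,"ay":0,"az":0},{"gripper":0,"tx":-0.05,"ty":0,"tz":0,"ax":0,"ay":0,"az":0},{"gripper":0,"tx":-0.05,"ty":0,"tz":0,"ax":0,"ay":0,"az":0},{"gripper":0,"tx":-0.05,"ty":0,"tz":0,"ax":0,"ay":0,"az":0},{"gripper":0,"tx":-0.05,"ty":0,"tz":0,"ax":0,"ay":0,"az":0},{"gripper":0,"tx":-0.05,"ty":0.001,"tz":0,"ax":0,"ay":0,"az":0},{"gripper":0,"tx":-0.05,"ty":0.001,"tz":0,"ax":0,"ay":0,"az":0},{"gripper":0,"tx":-0.03,"ty":0.001,"tz":0,"ax":0,"ay":0,"az":0},{"gripper":0,"tx":-0.01,"ty":0,"tz":0,"ax":0,"ay":0,"az":0},{"gripper":0,"tx":0,"ty":0,"tz":0,"ax":0,"ay":0,"az":0}]' >/dev/null
python3 -c "
from h import *
plan([484,-277.7,88],82)"
```

```text
t: 21.28
tcp_pos: [557.0, 267.8, 233.3]
tool_rot: [[0.146, 0.989, -0.002], [0.989, -0.146, -0.001], [-0.001, -0.002, -1.0]]
wrist_force: [1.2, 0.2, -1.3]
finger_gap: 40.4
t 23.02 pos [ 481.6 -276.9  234.4] yaw 81.82 j6 1.04 gap 40.1 F [-0.4  0.5 -1.4] tilt [-0.0006  0.0006]
shift now (tool,m): [-0.0005  0.0026  0.1464]
turn az deg: -0.18  shift after turn: [-0.0004  0.0025  0.1464]
```

```bash
python3 -m creep '[{"gripper":0,"tx":0,"ty":0.002,"tz":0.03,"ax":0,"ay":0,"az":0},{"gripper":0,"tx":0,"ty":0,"tz":0.04,"ax":0,"ay":0,"az":0},{"gripper":0,"tx":0,"ty":0,"tz":0.035,"ax":0,"ay":0,"az":0},{"gripper":0,"tx":0,"ty":0,"tz":0.025,"ax":0,"ay":0,"az":0},{"gripper":0,"tx":0,"ty":0,"tz":0.012,"ax":0,"ay":0,"az":0},{"gripper":0,"tx":0,"ty":0,"tz":0.003,"ax":0,"ay":0,"az":0},{"gripper":0,"tx":0,"ty":0,"tz":0,"ax":0,"ay":0,"az":0}]' | grep -E "pos|force"
python3 -m creep '[{"gripper":0,"tx":0,"ty":0,"tz":0.001,"ax":0,"ay":0,"az":0},{"gripper":0,"tx":0,"ty":0,"tz":0,"ax":0,"ay":0,"az":0}]'| grep -E "pos|force"
python3 -m creep '[{"gripper":0,"tx":0,"ty":0,"tz":0.001,"ax":0,"ay":0,"az":0},{"gripper":0,"tx":0,"ty":0,"tz":0,"ax":0,"ay":0,"az":0}]'| grep -E "pos|force"
```

```text
tcp_pos: [484.5, -277.2, 90.5]
wrist_force: [-0.5, -0.1, -1.2]
tcp_pos: [484.4, -277.3, 89.2]
wrist_force: [-0.3, -0.1, -0.6]
tcp_pos: [484.2, -277.2, 87.8]
wrist_force: [-0.0, -0.2, -0.4]
```

```bash
python3 -m creep '[{"gripper":0,"tx":0,"ty":0,"tz":0.001,"ax":0,"ay":0,"az":0},{"gripper":0,"tx":0,"ty":0,"tz":0,"ax":0,"ay":0,"az":0}]'| grep -E "pos|force"
python3 -m creep '[{"gripper":0,"tx":0,"ty":0,"tz":0.001,"ax":0,"ay":0,"az":0},{"gripper":0,"tx":0,"ty":0,"tz":0,"ax":0,"ay":0,"az":0}]'| grep -E "pos|force"
```

```text
tcp_pos: [484.2, -277.1, 86.7]
wrist_force: [-1.0, 0.3, -0.5]
tcp_pos: [484.2, -277.3, 86.5]
wrist_force: [-4.5, 2.1, 11.6]
```

```bash
python3 -m creep '[{"gripper":0.7,"tx":0,"ty":0,"tz":-0.001,"ax":0,"ay":0,"az":0},{"gripper":0.8,"tx":0,"ty":0,"tz":0,"ax":0,"ay":0,"az":0},{"gripper":0.8,"tx":0,"ty":0,"tz":0,"ax":0,"ay":0,"az":0},{"gripper":0.8,"tx":0,"ty":0,"tz":-0.02,"ax":0,"ay":0,"az":0},{"gripper":0.8,"tx":0,"ty":0,"tz":-0.04,"ax":0,"ay":0,"az":0},{"gripper":1,"tx":0,"ty":0,"tz":-0.05,"ax":0,"ay":0,"az":0},{"gripper":1,"tx":0,"ty":0,"tz":-0.05,"ax":0,"ay":0,"az":0},{"gripper":1,"tx":0,"ty":0,"tz":0,"ax":0,"ay":0,"az":0}]'
python3 - <<'E'
from h import *
plan([605,205,245],101.8)
f,K,P=cam("wrist"); cv2.imwrite("pics/w12.png",f[:,:,::-1]); np.savez("w12",K=K,P=P)
E
```

```text
t: 25.9
tcp_pos: [485.3, -278.0, 250.2]
tool_rot: [[0.142, 0.99, 0.005], [0.99, -0.142, -0.004], [-0.003, 0.005, -1.0]]
wrist_force: [1.0, -0.4, -0.8]
finger_gap: 85.3
t 25.90 pos [ 485.3 -278.   250.2] yaw 81.82 j6 1.05 gap 85.3 F [ 1.  -0.4 -0.8] tilt [ 0.0045 -0.0035]
shift now (tool,m): [0.4951 0.0498 0.004 ]
turn az deg: -19.98  shift after turn: [0.4483 0.216  0.0052]
```

View pics/w12.png

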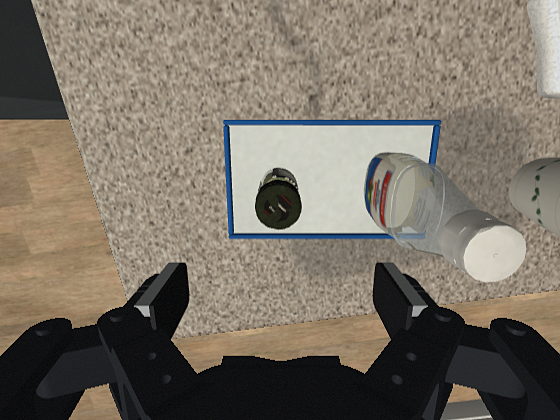

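Both stand in the tray, the spice cap at (278,205) and the bottle at about (490,250). Next the honey.

```bash
python3 -m creep '[{"gripper":1,"tx":0.0495,"ty":0.005,"tz":0,"ax":0,"ay":0,"az":0},{"gripper":1,"tx":0.0495,"ty":0.005,"tz":0,"ax":0,"ay":0,"az":0},{"gripper":1,"tx":0.0495,"ty":0.005,"tz":0,"ax":0,"ay":0,"az":0},{"gripper":1,"tx":0.0495,"ty":0.005,"tz":0,"ax":0,"ay":0,"az":0},{"gripper":1,"tx":0.0495,"ty":0.005,"tz":0,"ax":0,"ay":0,"az":0},{"gripper":1,"tx":0.0495,"ty":0.005,"tz":0,"ax":0,"ay":0,"az":0},{"gripper":1,"tx":0.0495,"ty":0.005,"tz":0,"ax":0,"ay":0,"az":0},{"gripper":1,"tx":0.0495,"ty":0.005,"tz":0,"ax":0,"ay":0,"az":0},{"gripper":1,"tx":0.0495,"ty":0.005,"tz":0,"ax":0,"ay":0,"az":0},{"gripper":1,"tx":0.0495,"ty":0.005,"tz":0,"ax":0,"ay":0,"az":0},{"gripper":1,"tx":0,"ty":0,"tz":0,"ax":0,"ay":0,"az":-10},{"gripper":1,"tx":0,"ty":0,"tz":0,"ax":0,"ay":0,"az":-10},{"gripper":1,"tx":0,"ty":0,"tz":0,"ax":0,"ay":0,"az":0},{"gripper":1,"tx":0,"ty":0,"tz":0,"ax":0,"ay":0,"az":0}]'
python3 - <<'E'
from h import *
plan([617,280.5,80],101.8)
f,K,P=cam("wrist"); cv2.imwrite("pics/w13.png",f[:,:,::-1]); np.savez("w13",K=K,P=P)
cv2.imwrite("pics/w13c.png",cv2.resize(f[25:175,140:380,::-1],None,fx=3.3,fy=3.3,interpolation=2))
E
```

```text
t: 27.7
tcp_pos: [603.9, 205.5, 246.1]
tool_rot: [[-0.201, 0.98, -0.001], [0.98, 0.201, -0.0], [-0.0, -0.001, -1.0]]
wrist_force: [0.3, -0.1, -0.9]
finger_gap: 85.8
t 27.70 pos [603.9 205.5 246.1] yaw 101.58 j6 1.57 gap 85.8 F [ 0.3 -0.1 -0.9] tilt [-0.001  -0.0002]
shift now (tool,m): [0.0709 0.028  0.1661]
turn az deg: -0.22  shift after turn: [0.0708 0.0281 0.1661]
```

View pics/w13.png

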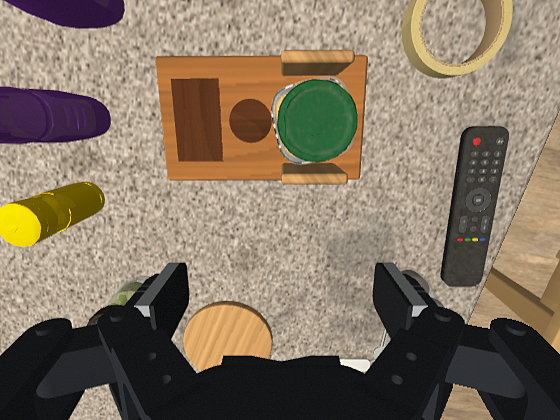

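View pics/w13c.png

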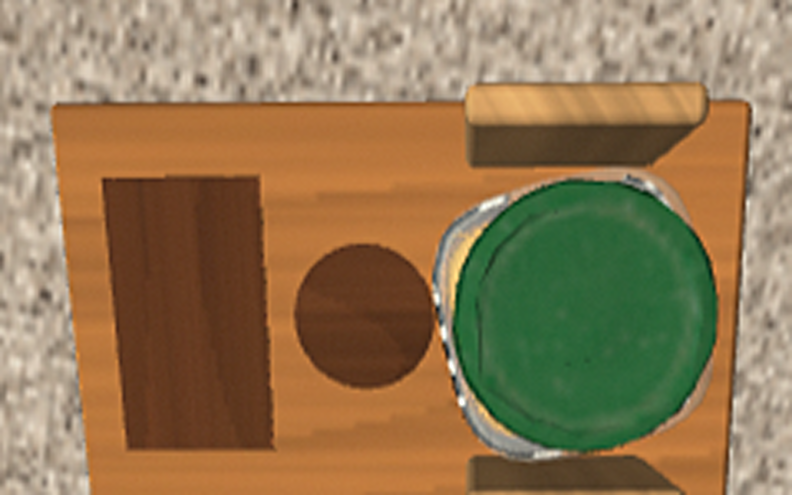

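```bash
python3 - <<'E'
from rk import *
d=np.load("w13.npz");K,P=d["K"],d["P"]
W=lambda x,y:(140+x/3.3-.35,25+y/3.3-.35)
r=fit(K,P,[W(53,104),W(750,102),W(103,178),W(260,176),W(127,449),W(274,449),W(365,316)],[[-110,65],[110,65],[-95,43],[-45,43],[-95,-43],[-45,-43],[-13,0]])
print(r.x,np.degrees(r.x[2]),r.fun.round(2));print(T(r.x,[[-70,0],[-13,0],[50,0]]).round(1))
for n,p,z in [("honey top",(590,316),113)]:
    print(n,ray(K,P,W(*p),z).round(1))
E
```

```text
[5.70269899e+02 2.69972758e+02 2.02330614e-01] 11.592690269975972 [-1.8  -0.95  1.78 -0.39 -0.21 -0.21  0.1   0.38  0.01  0.46  0.09  0.46
  0.04  0.82]
[[501.7 255.9  12. ]
 [557.5 267.4  12. ]
 [619.2 280.   12. ]]
honey top [618.1 280.5 113. ]
```

The marks and the honey agree with the rack fit: rear mark (619,280), honey about (618,280). Descending with the jaws along the rack's x.

```bash
python3 -m creep '[{"gripper":1,"tx":0.035,"ty":0.014,"tz":0,"ax":0,"ay":0,"az":0},{"gripper":1,"tx":0.036,"ty":0.0145,"tz":0.03,"ax":0,"ay":0,"az":0},{"gripper":1,"tx":0,"ty":0,"tz":0.04,"ax":0,"ay":0,"az":0},{"gripper":1,"tx":0,"ty":0,"tz":0,"ax":0,"ay":0,"az":0},{"gripper":1,"tx":0,"ty":0,"tz":0,"ax":0,"ay":0,"az":0}]'
python3 - <<'E'
from h import *
plan([617.6,280.5,82],101.7)
f,K,P=cam("wrist"); cv2.imwrite("pics/w14.png",f[:,:,::-1]); np.savez("w14",K=K,P=P)
E
```

```text
t: 28.38
tcp_pos: [617.9, 280.7, 178.4]
tool_rot: [[-0.203, 0.979, 0.001], [0.979, 0.203, 0.0], [0.0, 0.001, -1.0]]
wrist_force: [-0.2, 0.7, 1.0]
finger_gap: 85.3
t 28.38 pos [617.9 280.7 178.4] yaw 101.74 j6 1.67 gap 85.3 F [-0.2  0.7  1. ] tilt [0.0013 0.0004]
shift now (tool,m): [-0.0002 -0.0005  0.0964]
turn az deg: 0.04  shift after turn: [-0.0002 -0.0003  0.0964]
```

View pics/w14.png

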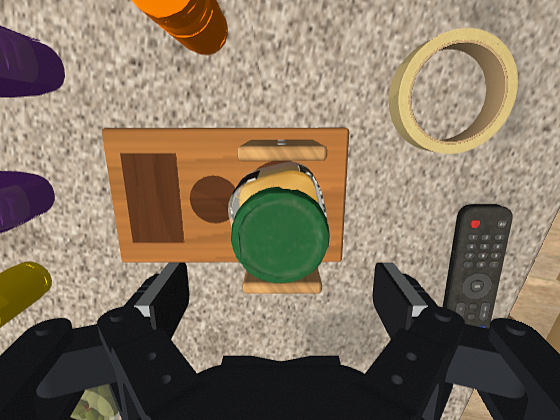

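Lid centre (280,235), centred between the jaws with free space on both sides.

```bash
python3 -m creep '[{"gripper":1,"tx":0,"ty":0,"tz":0.025,"ax":0,"ay":0,"az":0},{"gripper":1,"tx":0,"ty":0,"tz":0.03,"ax":0,"ay":0,"az":0},{"gripper":1,"tx":0,"ty":0,"tz":0.025,"ax":0,"ay":0,"az":0},{"gripper":1,"tx":0,"ty":0,"tz":0.016,"ax":0,"ay":0,"az":0},{"gripper":1,"tx":0,"ty":0,"tz":0,"ax":0,"ay":0,"az":0},{"gripper":1,"tx":0,"ty":0,"tz":0,"ax":0,"ay":0,"az":0}]'
python3 -m creep '[{"gripper":0,"tx":0,"ty":0,"tz":0,"ax":0,"ay":0,"az":0},{"gripper":0,"tx":0,"ty":0,"tz":0,"ax":0,"ay":0,"az":0},{"gripper":0,"tx":0,"ty":0,"tz":0,"ax":0,"ay":0,"az":0},{"gripper":0,"tx":0,"ty":0,"tz":0,"ax":0,"ay":0,"az":0}]' 45
python3 -m creep '[{"gripper":0,"tx":0,"ty":0,"tz":-0.005,"ax":0,"ay":0,"az":0},{"gripper":0,"tx":0,"ty":0,"tz":-0.015,"ax":0,"ay":0,"az":0},{"gripper":0,"tx":0,"ty":0,"tz":-0.025,"ax":0,"ay":0,"az":0},{"gripper":0,"tx":0,"ty":0,"tz":-0.03,"ax":0,"ay":0,"az":0},{"gripper":0,"tx":0,"ty":0,"tz":-0.03,"ax":0,"ay":0,"az":0},{"gripper":0,"tx":0,"ty":0,"tz":-0.02,"ax":0,"ay":0,"az":0},{"gripper":0,"tx":0,"ty":0,"tz":0,"ax":0,"ay":0,"az":0}]'
python3 - <<'E'
from h import *
plan([576.9,-19,200],101.7)
f,K,P=cam("wrist"); cv2.imwrite("pics/w15.png",f[:,:,::-1]); np.savez("w15",K=K,P=P)
E
```

```text
t: 29.18
tcp_pos: [618.1, 281.1, 82.1]
tool_rot: [[-0.205, 0.979, 0.002], [0.979, 0.205, 0.0], [0.0, 0.002, -1.0]]
wrist_force: [-0.1, 0.4, -0.1]
finger_gap: 85.6
t: 29.68
tcp_pos: [617.9, 281.2, 82.6]
tool_rot: [[-0.205, 0.979, 0.002], [0.979, 0.205, 0.001], [0.0, 0.002, -1.0]]
wrist_force: [-3.5, -1.1, 12.3]
finger_gap: 71.0
t: 30.55
tcp_pos: [618.1, 281.2, 207.8]
tool_rot: [[-0.205, 0.979, 0.003], [0.979, 0.205, 0.001], [0.0, 0.003, -1.0]]
wrist_force: [-0.0, 0.5, -4.0]
finger_gap: 71.0
t 30.55 pos [618.1 281.2 207.8] yaw 101.82 j6 1.67 gap 71.0 F [-0.   0.5 -4. ] tilt [0.0029 0.0009]
shift now (tool,m): [-0.2854 -0.1018  0.0074]
turn az deg: 0.12  shift after turn: [-0.2856 -0.1012  0.0078]
```

View pics/w15.png

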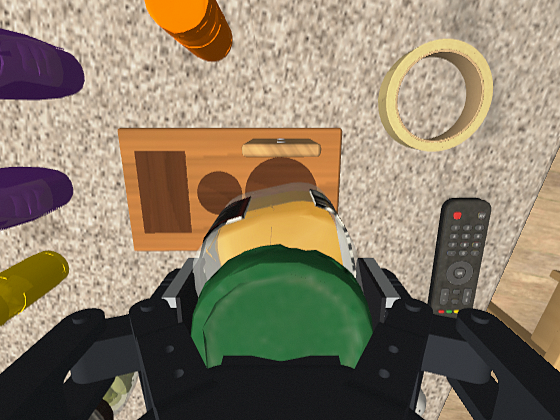

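Honey lifted, at a gap of 71. I'll look at the board from close by before placing.

```bash
python3 -m creep '[{"gripper":0,"tx":-0.02,"ty":-0.006,"tz":0,"ax":0,"ay":0,"az":0},{"gripper":0,"tx":-0.035,"ty":-0.011,"tz":0,"ax":0,"ay":0,"az":0},{"gripper":0,"tx":-0.04,"ty":-0.013,"tz":0,"ax":0,"ay":0,"az":0},{"gripper":0,"tx":-0.04,"ty":-0.013,"tz":0,"ax":0,"ay":0,"az":0},{"gripper":0,"tx":-0.04,"ty":-0.013,"tz":0,"ax":0,"ay":0,"az":0},{"gripper":0,"tx":-0.04,"ty":-0.013,"tz":0,"ax":0,"ay":0,"az":0},{"gripper":0,"tx":-0.04,"ty":-0.013,"tz":0,"ax":0,"ay":0,"az":0},{"gripper":0,"tx":-0.04,"ty":-0.013,"tz":0,"ax":0,"ay":0,"az":0},{"gripper":0,"tx":-0.035,"ty":-0.012,"tz":0,"ax":0,"ay":0,"az":0},{"gripper":0,"tx":-0.025,"ty":-0.007,"tz":0,"ax":0,"ay":0,"az":0},{"gripper":0,"tx":-0.01,"ty":-0.004,"tz":0,"ax":0,"ay":0,"az":0},{"gripper":0,"tx":0,"ty":0,"tz":0,"ax":0,"ay":0,"az":0},{"gripper":0,"tx":0,"ty":0,"tz":0,"ax":0,"ay":0,"az":0}]'
python3 - <<'E'
from h import *
plan([576.9,-19,200],101.7)
f,K,P=cam("wrist"); cv2.imwrite("pics/w16.png",f[:,:,::-1]); np.savez("w16",K=K,P=P)
E
```

```text
t: 32.22
tcp_pos: [576.6, -99.7, 205.6]
tool_rot: [[-0.205, 0.979, -0.0], [0.979, 0.205, 0.0], [0.0, -0.0, -1.0]]
wrist_force: [-0.1, 0.8, -3.9]
finger_gap: 70.7
t 32.23 pos [576.6 -99.7 205.6] yaw 101.86 j6 1.05 gap 70.7 F [-0.1  0.8 -3.9] tilt [-0.0003  0.0003]
shift now (tool,m): [0.0789 0.0169 0.0056]
turn az deg: 0.16  shift after turn: [0.079  0.0167 0.0056]
```

View pics/w16.png

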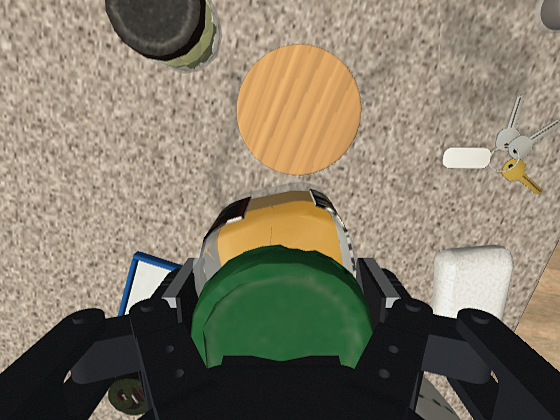

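```bash
python3 - <<'E'
from h import *
d=np.load("w16.npz");f=cv2.imread("pics/w16.png");K,P=d["K"],d["P"]
hsv=cv2.cvtColor(f,cv2.COLOR_BGR2HSV)
m=cv2.inRange(hsv,(5,90,110),(25,255,255))[30:182,220:380]
cs=max(cv2.findContours(cv2.morphologyEx(m,cv2.MORPH_CLOSE,np.ones((5,5))),cv2.RETR_EXTERNAL,cv2.CHAIN_APPROX_NONE)[0],key=cv2.contourArea)
pts=np.array([ray(K,P,(q[0][0]+220,q[0][1]+30),12)[:2] for q in cs])
from scipy.optimize import least_squares
r=least_squares(lambda x:np.hypot(*(pts-x[:2]).T)-x[2],[577,-19,60],loss="soft_l1");print(r.x)
plan([r.x[0],r.x[1],200],101.7)
E
```

```text
[576.86329247 -20.00642987  58.76915606]
t 32.27 pos [576.7 -99.6 205.7] yaw 101.87 j6 1.05 gap 70.4 F [ 0.6  0.5 -4.7] tilt [-0.0002  0.0002]
shift now (tool,m): [0.0778 0.0166 0.0057]
turn az deg: 0.17  shift after turn: [0.0779 0.0163 0.0057]
```

```bash
python3 -m creep '[{"gripper":0,"tx":0.02,"ty":0.004,"tz":0,"ax":0,"ay":0,"az":0},{"gripper":0,"tx":0.03,"ty":0.007,"tz":0,"ax":0,"ay":0,"az":0},{"gripper":0,"tx":0.02,"ty":0.004,"tz":0,"ax":0,"ay":0,"az":0},{"gripper":0,"tx":0.008,"ty":0.0016,"tz":0,"ax":0,"ay":0,"az":0},{"gripper":0,"tx":0,"ty":0,"tz":0.025,"ax":0,"ay":0,"az":0},{"gripper":0,"tx":0,"ty":0,"tz":0.03,"ax":0,"ay":0,"az":0},{"gripper":0,"tx":0,"ty":0,"tz":0.03,"ax":0,"ay":0,"az":0},{"gripper":0,"tx":0,"ty":0,"tz":0.02,"ax":0,"ay":0,"az":0},{"gripper":0,"tx":0,"ty":0,"tz":0.012,"ax":0,"ay":0,"az":0},{"gripper":0,"tx":0,"ty":0,"tz":0,"ax":0,"ay":0,"az":0},{"gripper":0,"tx":0,"ty":0,"tz":0,"ax":0,"ay":0,"az":0}]'
python3 -c "
from h import *
plan([577,-19.6,82.6])"
```

```text
t: 33.65
tcp_pos: [577.5, -20.8, 89.6]
tool_rot: [[-0.205, 0.979, 0.001], [0.979, 0.205, -0.0], [-0.0, 0.001, -1.0]]
wrist_force: [-0.3, 0.5, -4.3]
finger_gap: 71.0
t 33.65 pos [577.5 -20.8  89.6] yaw 101.82 j6 1.19 gap 71.0 F [-0.3  0.5 -4.3] tilt [ 0.0012 -0.0002]
shift now (tool,m): [ 0.0013 -0.0002  0.007 ]
```

```bash
python3 -m creep '[{"gripper":0,"tx":0.001,"ty":0,"tz":0.004,"ax":0,"ay":0,"az":0},{"gripper":0,"tx":0,"ty":0,"tz":0.001,"ax":0,"ay":0,"az":0},{"gripper":0,"tx":0,"ty":0,"tz":0,"ax":0,"ay":0,"az":0}]'|grep -E "pos|force"
python3 -m creep '[{"gripper":0,"tx":0,"ty":0,"tz":0.001,"ax":0,"ay":0,"az":0},{"gripper":0,"tx":0,"ty":0,"tz":0,"ax":0,"ay":0,"az":0}]'|grep -E "pos|force"
python3 -m creep '[{"gripper":0,"tx":0,"ty":0,"tz":0.001,"ax":0,"ay":0,"az":0},{"gripper":0,"tx":0,"ty":0,"tz":0,"ax":0,"ay":0,"az":0}]'|grep -E "pos|force"
```

```text
tcp_pos: [576.8, -19.7, 83.8]
wrist_force: [-0.6, 1.2, -4.3]
tcp_pos: [576.9, -19.6, 82.9]
wrist_force: [-0.8, 1.1, -1.0]
tcp_pos: [576.9, -19.5, 82.7]
wrist_force: [-5.7, 2.8, 13.4]
```

```bash
python3 -m creep '[{"gripper":0.95,"tx":0,"ty":0,"tz":-0.001,"ax":0,"ay":0,"az":0},{"gripper":1,"tx":0,"ty":0,"tz":0,"ax":0,"ay":0,"az":0},{"gripper":1,"tx":0,"ty":0,"tz":0,"ax":0,"ay":0,"az":0},{"gripper":1,"tx":0,"ty":0,"tz":-0.02,"ax":0,"ay":0,"az":0},{"gripper":1,"tx":0,"ty":0,"tz":-0.04,"ax":0,"ay":0,"az":0},{"gripper":1,"tx":0,"ty":0,"tz":-0.05,"ax":0,"ay":0,"az":0},{"gripper":1,"tx":-0.035,"ty":-0.03,"tz":-0.03,"ax":0,"ay":0,"az":0},{"gripper":1,"tx":-0.035,"ty":-0.03,"tz":0,"ax":0,"ay":0,"az":0},{"gripper":1,"tx":0,"ty":0,"tz":0,"ax":0,"ay":0,"az":0},{"gripper":1,"tx":0,"ty":0,"tz":0,"ax":0,"ay":0,"az":0}]'
python3 - <<'E'
from h import *
plan([464,26,200],101.7)
f,K,P=cam("wrist"); cv2.imwrite("pics/w17.png",f[:,:,::-1]); np.savez("w17",K=K,P=P)
cv2.imwrite("pics/w17c.png",cv2.resize(f[20:220,130:390,::-1],None,fx=3,fy=3,interpolation=2))
E
```

```text
t: 35.78
tcp_pos: [532.5, -100.4, 222.7]
tool_rot: [[-0.204, 0.979, -0.0], [0.979, 0.204, 0.0], [0.0, -0.0, -1.0]]
wrist_force: [-0.0, 1.1, -0.5]
finger_gap: 85.9
t 35.77 pos [ 532.5 -100.4  222.7] yaw 101.79 j6 1.03 gap 85.9 F [-0.   1.1 -0.5] tilt [-0.      0.0002]
shift now (tool,m): [ 0.1378 -0.0412  0.0227]
turn az deg: 0.09  shift after turn: [ 0.1377 -0.0414  0.0227]
```

View pics/w17c.png

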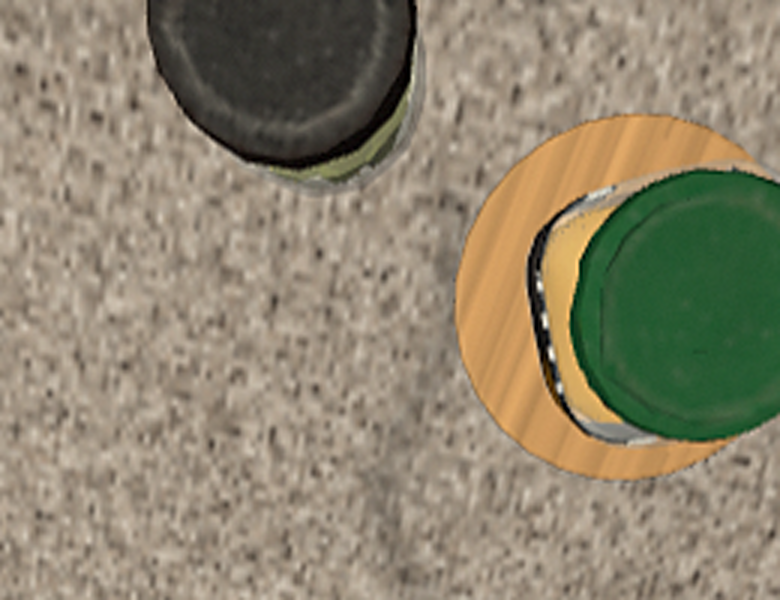

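```bash
python3 - <<'E'
from h import *
from scipy.optimize import least_squares
d=np.load("w17.npz");f=cv2.imread("pics/w17.png");K,P=d["K"],d["P"]
hsv=cv2.cvtColor(f,cv2.COLOR_BGR2HSV)
def fit(m,z,x0):
    m=cv2.morphologyEx(m,cv2.MORPH_CLOSE,np.ones((7,7)))
    m=cv2.morphologyEx(m,cv2.MORPH_OPEN,np.ones((7,7)))
    cs=max(cv2.findContours(m,cv2.RETR_EXTERNAL,cv2.CHAIN_APPROX_NONE)[0],key=cv2.contourArea)
    p=np.array([ray(K,P,q[0],z)[:2] for q in cs if 2<q[0][1]<255])
    return least_squares(lambda x:np.hypot(*(p-x[:2]).T)-x[2],x0,loss="soft_l1").x.round(1)
g=cv2.inRange(hsv,(60,80,40),(90,255,255));g[250:]=0
print("honey lid",fit(g,113,[577,-20,31]))
k=(cv2.cvtColor(f,cv2.COLOR_BGR2GRAY)<70).astype(np.uint8)*255;k[100:]=0;k[:,300:]=0;k[:,:150]=0
print("olive lid",fit(k,86,[464,26,32]), fit(k,80,[464,26,32]))
b=cv2.inRange(hsv,(5,90,110),(25,255,255));b[250:]=0;b[:,282+50:]=0
cv2.imwrite("pics/m17.png",np.hstack([g,k,b]))
E
```

```text
honey lid [576.  -20.8  30.5]
olive lid [464.7  23.5  32.3] [463.5  24.8  33. ]
```

The honey lid fits at (576,-21) against the board centre (577,-20), so it is centred. Now over the olives.

```bash
python3 -m creep '[{"gripper":1,"tx":0.045,"ty":-0.014,"tz":0,"ax":0,"ay":0,"az":0},{"gripper":1,"tx":0.046,"ty":-0.014,"tz":0.01,"ax":0,"ay":0,"az":0},{"gripper":1,"tx":0.0455,"ty":-0.0136,"tz":0.02,"ax":0,"ay":0,"az":0},{"gripper":1,"tx":0,"ty":0,"tz":0.03,"ax":0,"ay":0,"az":0},{"gripper":1,"tx":0,"ty":0,"tz":0,"ax":0,"ay":0,"az":0},{"gripper":1,"tx":0,"ty":0,"tz":0,"ax":0,"ay":0,"az":0}]'
python3 - <<'E'
from h import *
plan([464,24.5,66],101.7)
f,K,P=cam("wrist"); cv2.imwrite("pics/w18.png",f[:,:,::-1]); np.savez("w18",K=K,P=P)
E
```

```text
t: 36.58
tcp_pos: [464.4, 24.6, 163.5]
tool_rot: [[-0.205, 0.979, 0.001], [0.979, 0.205, -0.0], [-0.0, 0.001, -1.0]]
wrist_force: [0.5, 0.6, -0.5]
finger_gap: 85.6
t 36.58 pos [464.4  24.6 163.5] yaw 101.83 j6 1.24 gap 85.6 F [ 0.5  0.6 -0.5] tilt [ 0.0006 -0.    ]
shift now (tool,m): [-0.     -0.0005  0.0975]
turn az deg: 0.13  shift after turn: [-0.0001 -0.0004  0.0975]
```

View pics/w18.png

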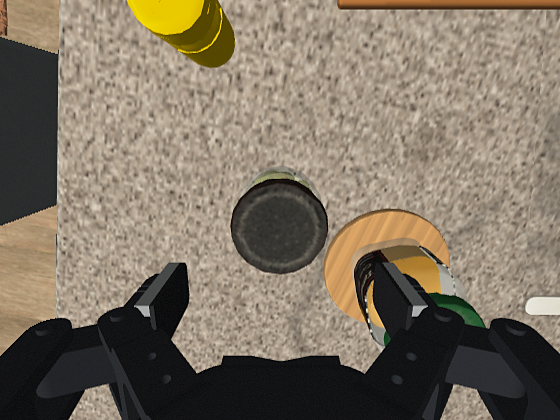

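```bash
python3 - <<'E'
from h import *
d=np.load("w18.npz");f=cv2.imread("pics/w18.png");K,P=d["K"],d["P"]
print(proj(K,P,[[464.4,24.6,86]]))
im=f.copy()
for c,z,r in(((464.4,24.6),86,33),((464.4,24.6),0,33)):
    cv2.polylines(im,[proj(K,P,circ(c,z,r)).round().astype(int)],1,(0,0,255),1)
cv2.imwrite("pics/w18c.png",cv2.resize(im[130:290,200:360],None,fx=3.5,fy=3.5))
E
```

```text
[[280.63416439 231.35759252]]
```

View pics/w18c.png

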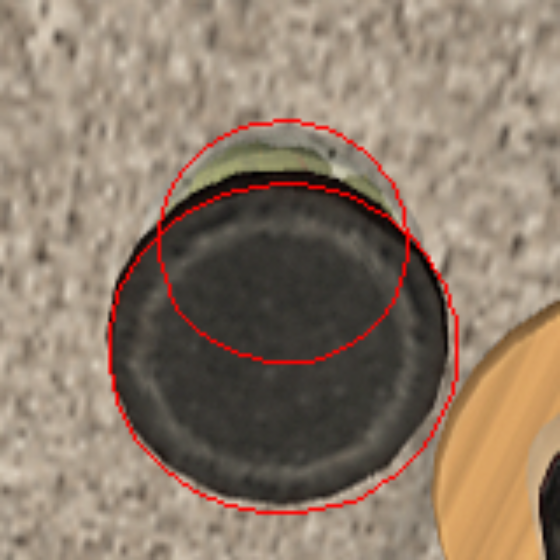

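Within about 1 mm of centred. Descending on the olives to grip.

```bash
python3 -m creep '[{"gripper":1,"tx":0,"ty":-0.0007,"tz":0.03,"ax":0,"ay":0,"az":0},{"gripper":1,"tx":0,"ty":0,"tz":0.03,"ax":0,"ay":0,"az":0},{"gripper":1,"tx":0,"ty":0,"tz":0.025,"ax":0,"ay":0,"az":0},{"gripper":1,"tx":0,"ty":0,"tz":0.017,"ax":0,"ay":0,"az":0},{"gripper":1,"tx":0,"ty":0,"tz":0,"ax":0,"ay":0,"az":0},{"gripper":1,"tx":0,"ty":0,"tz":0,"ax":0,"ay":0,"az":0}]'
python3 -m creep '[{"gripper":0,"tx":0,"ty":0,"tz":0,"ax":0,"ay":0,"az":0},{"gripper":0,"tx":0,"ty":0,"tz":0,"ax":0,"ay":0,"az":0},{"gripper":0,"tx":0,"ty":0,"tz":0,"ax":0,"ay":0,"az":0},{"gripper":0,"tx":0,"ty":0,"tz":0,"ax":0,"ay":0,"az":0}]' 45
python3 -m creep '[{"gripper":0,"tx":0,"ty":0,"tz":-0.005,"ax":0,"ay":0,"az":0},{"gripper":0,"tx":0,"ty":0,"tz":-0.015,"ax":0,"ay":0,"az":0},{"gripper":0,"tx":0,"ty":0,"tz":-0.025,"ax":0,"ay":0,"az":0},{"gripper":0,"tx":0,"ty":0,"tz":-0.03,"ax":0,"ay":0,"az":0},{"gripper":0,"tx":0,"ty":0,"tz":-0.03,"ax":0,"ay":0,"az":0},{"gripper":0,"tx":0,"ty":0,"tz":-0.035,"ax":0,"ay":0,"az":0},{"gripper":0,"tx":0,"ty":0,"tz":0,"ax":0,"ay":0,"az":0}]'
python3 - <<'E'
from h import *
plan([619.3,210,200],101.7)
plan([619.3,280.2,200],101.7)
E
```

```text
t: 37.38
tcp_pos: [463.8, 24.2, 61.7]
tool_rot: [[-0.204, 0.979, 0.001], [0.979, 0.204, -0.0], [-0.0, 0.001, -1.0]]
wrist_force: [-1.8, 0.2, 0.0]
finger_gap: 85.6
t: 37.88
tcp_pos: [463.6, 24.3, 62.1]
tool_rot: [[-0.205, 0.979, 0.002], [0.979, 0.205, -0.001], [-0.001, 0.002, -1.0]]
wrist_force: [-4.4, -0.3, 18.0]
finger_gap: 64.8
t: 38.75
tcp_pos: [464.0, 24.3, 202.9]
tool_rot: [[-0.205, 0.979, 0.004], [0.979, 0.205, -0.0], [-0.001, 0.004, -1.0]]
wrist_force: [-0.2, 0.0, -4.1]
finger_gap: 64.6
t 38.75 pos [464.   24.3 202.9] yaw 101.82 j6 1.24 gap 64.6 F [-0.2  0.  -4.1] tilt [ 0.0039 -0.0005]
shift now (tool,m): [0.1499 0.19   0.0034]
turn az deg: 0.12  shift after turn: [0.1503 0.1897 0.0029]
t 38.75 pos [464.   24.3 202.9] yaw 101.82 j6 1.24 gap 64.6 F [-0.2  0.  -4.1] tilt [ 0.0039 -0.0005]
shift now (tool,m): [0.2186 0.2044 0.0034]
turn az deg: 0.12  shift after turn: [0.2191 0.2039 0.0029]
```

```bash
python3 -m creep '[{"gripper":0,"tx":0.01,"ty":0.013,"tz":0,"ax":0,"ay":0,"az":0},{"gripper":0,"tx":0.022,"ty":0.028,"tz":0,"ax":0,"ay":0,"az":0},{"gripper":0,"tx":0.027,"ty":0.034,"tz":0,"ax":0,"ay":0,"az":0},{"gripper":0,"tx":0.027,"ty":0.034,"tz":0,"ax":0,"ay":0,"az":0},{"gripper":0,"tx":0.027,"ty":0.034,"tz":0,"ax":0,"ay":0,"az":0},{"gripper":0,"tx":0.024,"ty":0.03,"tz":0,"ax":0,"ay":0,"az":0},{"gripper":0,"tx":0.013,"ty":0.017,"tz":0,"ax":0,"ay":0,"az":0},{"gripper":0,"tx":0,"ty":0,"tz":0,"ax":0,"ay":0,"az":0},{"gripper":0,"tx":0,"ty":0,"tz":0,"ax":0,"ay":0,"az":0}]'
python3 - <<'E'
from h import *
plan([619.3,280.2,200],101.7)
f,K,P=cam("wrist"); cv2.imwrite("pics/w19.png",f[:,:,::-1]); np.savez("w19",K=K,P=P)
cv2.imwrite("pics/w19c.png",cv2.resize(f[20:220,120:390,::-1],None,fx=2.9,fy=2.9,interpolation=2))
E
```

```text
t: 39.88
tcp_pos: [617.7, 210.4, 199.6]
tool_rot: [[-0.205, 0.979, -0.002], [0.979, 0.205, -0.0], [-0.0, -0.002, -1.0]]
wrist_force: [-0.4, -0.4, -3.4]
finger_gap: 64.6
t 39.88 pos [617.7 210.4 199.6] yaw 101.84 j6 1.57 gap 64.6 F [-0.4 -0.4 -3.4] tilt [-0.0018 -0.0004]
shift now (tool,m): [ 0.068   0.0158 -0.0004]
turn az deg: 0.14  shift after turn: [ 0.068   0.0157 -0.0004]
```

View pics/w19c.png

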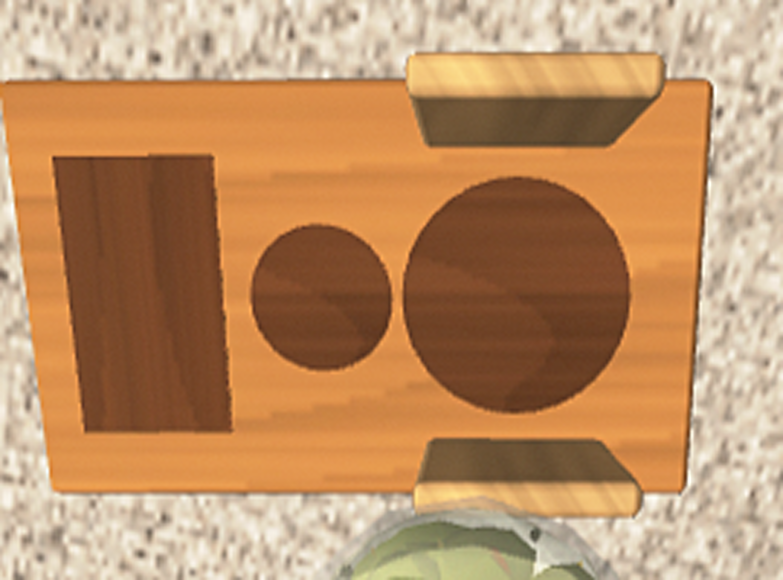

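```bash
python3 - <<'E'
from rk import *
d=np.load("w19.npz");K,P=d["K"],d["P"]
W=lambda x,y:(120+x/2.9-.33,20+y/2.9-.33)
q=[(3,82),(712,82),(53,490),(686,491),(53,157),(213,156),(85,432),(232,432)]
l=[[-110,65],[110,65],[-110,-65],[110,-65],[-95,43],[-45,43],[-95,-43],[-45,-43]]
Q=[W(*a) for a in q]
# fit discs by rays of 4 extremes mean
r=fit(K,P,Q,l)
print(r.x,np.degrees(r.x[2]),r.fun.round(2));print(T(r.x,[[-70,0],[-13,0],[50,0]]).round(1))
for nm,e in(("mid",[(252,297),(391,297),(322,224),(322,370)]),("rear",[(403,295),(630,295),(517,177),(517,412)])):
    p=np.array([ray(K,P,W(*a),12)[:2] for a in e]);print(nm,((p[0]+p[1]+p[2]+p[3])/4).round(1),np.linalg.norm(p[0]-p[1]).round(1),np.linalg.norm(p[2]-p[3]).round(1))
E
```

```text
[5.70402216e+02 2.70214529e+02 2.06099805e-01] 11.808648968624064 [-2.69 -1.32  1.92 -1.24 -1.23  2.03  0.79  1.88  0.17 -0.21  0.35  0.16
  0.19  0.05  0.53  0.09]
[[501.9 255.9  12. ]
 [557.7 267.6  12. ]
 [619.3 280.4  12. ]]
mid [557.2 268.2] 45.1 45.6
rear [619.  281.5] 73.5 73.2
```

Two measurements put the rear mark at (619.2,281). Moving in over it and down.

```bash
python3 -m creep '[{"gripper":0,"tx":0.015,"ty":0.0035,"tz":0,"ax":0,"ay":0,"az":0},{"gripper":0,"tx":0.025,"ty":0.0055,"tz":0,"ax":0,"ay":0,"az":0},{"gripper":0,"tx":0.02,"ty":0.005,"tz":0,"ax":0,"ay":0,"az":0},{"gripper":0,"tx":0.0085,"ty":0.002,"tz":0,"ax":0,"ay":0,"az":0},{"gripper":0,"tx":0,"ty":0,"tz":0.02,"ax":0,"ay":0,"az":0},{"gripper":0,"tx":0,"ty":0,"tz":0,"ax":0,"ay":0,"az":0},{"gripper":0,"tx":0,"ty":0,"tz":0,"ax":0,"ay":0,"az":0}]'
python3 - <<'E'
from h import *
plan([619.2,280.9,100],101.7)
f,K,P=cam("wrist"); cv2.imwrite("pics/w20.png",f[:,:,::-1]); np.savez("w20",K=K,P=P)
E
```

```text
t: 40.8
tcp_pos: [620.1, 280.3, 181.4]
tool_rot: [[-0.205, 0.979, 0.0], [0.979, 0.205, 0.0], [-0.0, 0.0, -1.0]]
wrist_force: [0.1, -1.0, -1.9]
finger_gap: 64.7
t 40.80 pos [620.1 280.3 181.4] yaw 101.80 j6 1.67 gap 64.7 F [ 0.1 -1.  -1.9] tilt [0.0004 0.    ]
shift now (tool,m): [ 0.0008 -0.0008  0.0814]
turn az deg: 0.1  shift after turn: [ 0.0008 -0.0008  0.0814]
```

View pics/w20.png

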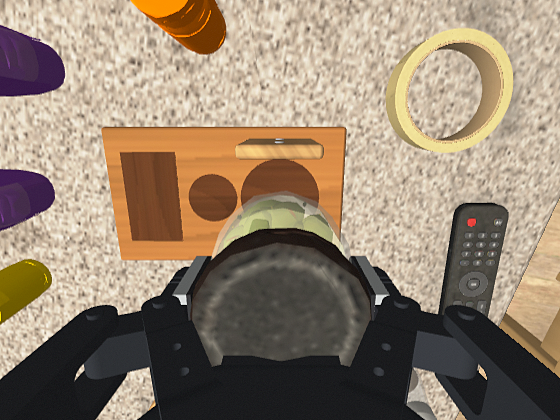

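```bash
python3 -m creep '[{"gripper":0,"tx":0.0006,"ty":-0.0008,"tz":0.015,"ax":0,"ay":0,"az":0},{"gripper":0,"tx":0,"ty":0,"tz":0.025,"ax":0,"ay":0,"az":0},{"gripper":0,"tx":0,"ty":0,"tz":0.025,"ax":0,"ay":0,"az":0},{"gripper":0,"tx":0,"ty":0,"tz":0.02,"ax":0,"ay":0,"az":0},{"gripper":0,"tx":0,"ty":0,"tz":0.013,"ax":0,"ay":0,"az":0},{"gripper":0,"tx":0,"ty":0,"tz":0.005,"ax":0,"ay":0,"az":0},{"gripper":0,"tx":0,"ty":0,"tz":0,"ax":0,"ay":0,"az":0},{"gripper":0,"tx":0,"ty":0,"tz":0,"ax":0,"ay":0,"az":0}]'
python3 -c "
from h import *
plan([619.2,280.9,74])"
```

```text
t: 41.85
tcp_pos: [619.4, 281.0, 78.5]
tool_rot: [[-0.205, 0.979, 0.001], [0.979, 0.205, 0.0], [0.0, 0.001, -1.0]]
wrist_force: [0.9, 0.0, -3.1]
finger_gap: 64.8
t 41.85 pos [619.4 281.   78.5] yaw 101.82 j6 1.67 gap 64.8 F [ 0.9  0.  -3.1] tilt [0.0011 0.0003]
shift now (tool,m): [-0.0001 -0.0002  0.0045]
```

```bash
python3 -m creep '[{"gripper":0,"tx":0,"ty":0,"tz":0.002,"ax":0,"ay":0,"az":0},{"gripper":0,"tx":0,"ty":0,"tz":0.001,"ax":0,"ay":0,"az":0},{"gripper":0,"tx":0,"ty":0,"tz":0,"ax":0,"ay":0,"az":0}]'|grep -E "pos|force"
python3 -m creep '[{"gripper":0,"tx":0,"ty":0,"tz":0.001,"ax":0,"ay":0,"az":0},{"gripper":0,"tx":0,"ty":0,"tz":0,"ax":0,"ay":0,"az":0}]'|grep -E "pos|force"
python3 -m creep '[{"gripper":0,"tx":0,"ty":0,"tz":0.001,"ax":0,"ay":0,"az":0},{"gripper":0,"tx":0,"ty":0,"tz":0,"ax":0,"ay":0,"az":0}]'|grep -E "pos|force"
```

```text
tcp_pos: [619.0, 280.9, 74.8]
wrist_force: [-0.2, 0.0, -3.6]
tcp_pos: [619.0, 281.0, 74.3]
wrist_force: [-1.9, -0.0, 4.9]
tcp_pos: [619.0, 281.0, 74.2]
wrist_force: [-6.1, -2.1, 15.6]
```

Contact made. Releasing, then rising and stepping back to look.

```bash
python3 -m creep '[{"gripper":0.95,"tx":0,"ty":0,"tz":-0.001,"ax":0,"ay":0,"az":0},{"gripper":1,"tx":0,"ty":0,"tz":0,"ax":0,"ay":0,"az":0},{"gripper":1,"tx":0,"ty":0,"tz":0,"ax":0,"ay":0,"az":0},{"gripper":1,"tx":0,"ty":0,"tz":0,"ax":0,"ay":0,"az":0},{"gripper":1,"tx":0,"ty":0,"tz":-0.03,"ax":0,"ay":0,"az":0},{"gripper":1,"tx":0,"ty":0,"tz":-0.05,"ax":0,"ay":0,"az":0},{"gripper":1,"tx":0,"ty":0,"tz":-0.05,"ax":0,"ay":0,"az":0},{"gripper":1,"tx":-0.035,"ty":-0.015,"tz":-0.03,"ax":0,"ay":0,"az":0},{"gripper":1,"tx":-0.035,"ty":-0.015,"tz":-0.02,"ax":0,"ay":0,"az":0},{"gripper":1,"tx":0,"ty":0,"tz":0,"ax":0,"ay":0,"az":0},{"gripper":1,"tx":0,"ty":0,"tz":0,"ax":0,"ay":0,"az":0}]'
python3 - <<'E'
from h import *
plan([484.2,-277.3,250],82)
f,K,P=cam("wrist"); cv2.imwrite("pics/w21.png",f[:,:,::-1]); np.savez("w21",K=K,P=P)
im=f[:,:,::-1].copy()
for c,z,r in(((619.1,280.9),98,32),((619.1,280.9),12,33)):
    cv2.polylines(im,[proj(K,P,circ(c,z,r)).round().astype(int)],1,(0,0,255),1)
cv2.imwrite("pics/w21c.png",cv2.resize(im[20:220,120:390],None,fx=2.9,fy=2.9,interpolation=2))
E
```

```text
t: 44.1
tcp_pos: [604.0, 206.5, 253.4]
tool_rot: [[-0.205, 0.979, -0.0], [0.979, 0.205, 0.0], [0.0, -0.0, -1.0]]
wrist_force: [0.5, -0.5, 0.6]
finger_gap: 85.2
t 44.10 pos [604.  206.5 253.4] yaw 101.81 j6 1.57 gap 85.2 F [ 0.5 -0.5  0.6] tilt [-0.0003  0.0001]
shift now (tool,m): [-0.449  -0.2162  0.0034]
turn az deg: 19.81  shift after turn: [-0.4957 -0.0513  0.0034]
```

View pics/w21c.png

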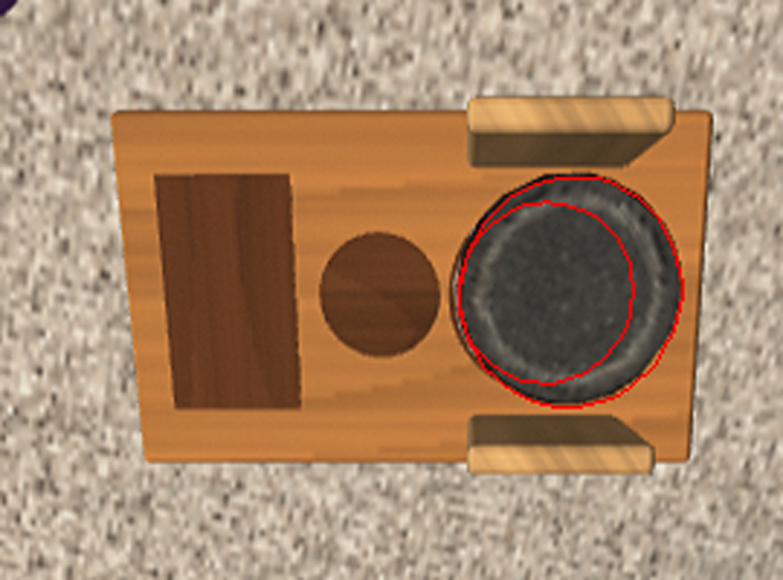

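The olives fit the predicted outline on the rear mark. Now back to the tray for the spice jar.

```bash
python3 -m creep '[{"gripper":0.8,"tx":0,"ty":0,"tz":0,"ax":0,"ay":0,"az":9.9},{"gripper":0.8,"tx":0,"ty":0,"tz":0,"ax":0,"ay":0,"az":9.9},{"gripper":0.8,"tx":-0.05,"ty":-0.005,"tz":0,"ax":0,"ay":0,"az":0},{"gripper":0.8,"tx":-0.05,"ty":-0.005,"tz":0,"ax":0,"ay":0,"az":0},{"gripper":0.8,"tx":-0.05,"ty":-0.005,"tz":0,"ax":0,"ay":0,"az":0},{"gripper":0.8,"tx":-0.05,"ty":-0.005,"tz":0,"ax":0,"ay":0,"az":0},{"gripper":0.8,"tx":-0.05,"ty":-0.005,"tz":0,"ax":0,"ay":0,"az":0},{"gripper":0.8,"tx":-0.05,"ty":-0.005,"tz":0,"ax":0,"ay":0,"az":0},{"gripper":0.8,"tx":-0.05,"ty":-0.005,"tz":0,"ax":0,"ay":0,"az":0},{"gripper":0.8,"tx":-0.05,"ty":-0.005,"tz":0,"ax":0,"ay":0,"az":0},{"gripper":0.8,"tx":-0.05,"ty":-0.005,"tz":0,"ax":0,"ay":0,"az":0},{"gripper":0.8,"tx":-0.046,"ty":-0.006,"tz":0,"ax":0,"ay":0,"az":0},{"gripper":0.8,"tx":0,"ty":0,"tz":0,"ax":0,"ay":0,"az":0},{"gripper":0.8,"tx":0,"ty":0,"tz":0,"ax":0,"ay":0,"az":0}]'
python3 - <<'E'
from h import *
plan([484.2,-277.3,86.5],82)
f,K,P=cam("wrist"); im=f[:,:,::-1].copy(); np.savez("w22",K=K,P=P)
cv2.imwrite("pics/w22r.png",im)
for c,z,r in(((484.2,-277.3),111,20.5),((484.2,-277.3),6,20.5),((603.4,-294),208,18.5)):
    cv2.polylines(im,[proj(K,P,circ(c,z,r)).round().astype(int)],1,(0,0,255),1)
cv2.imwrite("pics/w22.png",im)
E
```

```text
t: 45.9
tcp_pos: [484.9, -277.2, 253.2]
tool_rot: [[0.138, 0.99, -0.001], [0.99, -0.138, 0.001], [0.001, -0.001, -1.0]]
wrist_force: [0.3, 0.4, 0.7]
finger_gap: 68.3
t 45.90 pos [ 484.9 -277.2  253.2] yaw 82.05 j6 1.04 gap 68.3 F [0.3 0.4 0.7] tilt [-0.0007  0.0009]
shift now (tool,m): [-0.0003 -0.0006  0.1667]
turn az deg: 0.05  shift after turn: [-0.0002 -0.0007  0.1667]
```

View pics/w22.png

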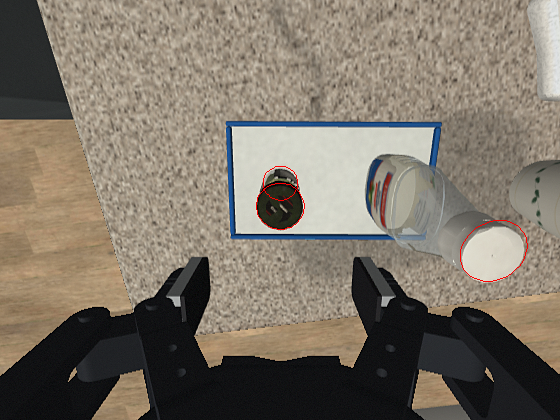

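Both outlines fit the spice cap at (280,206) and the bottle cap at (494,251). Gripping the spice.

```bash
python3 -m creep '[{"gripper":0.8,"tx":0,"ty":-0.0006,"tz":0.04,"ax":0,"ay":0,"az":0},{"gripper":0.8,"tx":0,"ty":0,"tz":0.045,"ax":0,"ay":0,"az":0},{"gripper":0.8,"tx":0,"ty":0,"tz":0.04,"ax":0,"ay":0,"az":0},{"gripper":0.8,"tx":0,"ty":0,"tz":0.025,"ax":0,"ay":0,"az":0},{"gripper":0.8,"tx":0,"ty":0,"tz":0.016,"ax":0,"ay":0,"az":0},{"gripper":0.8,"tx":0,"ty":0,"tz":0,"ax":0,"ay":0,"az":0},{"gripper":0.8,"tx":0,"ty":0,"tz":0,"ax":0,"ay":0,"az":0}]'
python3 -m creep '[{"gripper":0,"tx":0,"ty":0,"tz":0,"ax":0,"ay":0,"az":0},{"gripper":0,"tx":0,"ty":0,"tz":0,"ax":0,"ay":0,"az":0},{"gripper":0,"tx":0,"ty":0,"tz":0,"ax":0,"ay":0,"az":0},{"gripper":0,"tx":0,"ty":0,"tz":0,"ax":0,"ay":0,"az":0},{"gripper":0,"tx":0,"ty":0,"tz":0,"ax":0,"ay":0,"az":0}]' 35
python3 -m creep '[{"gripper":0,"tx":0,"ty":0,"tz":-0.008,"ax":0,"ay":0,"az":0},{"gripper":0,"tx":0,"ty":0,"tz":-0.02,"ax":0,"ay":0,"az":0},{"gripper":0,"tx":0,"ty":0,"tz":-0.03,"ax":0,"ay":0,"az":0},{"gripper":0,"tx":0,"ty":0,"tz":-0.03,"ax":0,"ay":0,"az":0},{"gripper":0,"tx":0,"ty":0,"tz":-0.03,"ax":0,"ay":0,"az":0},{"gripper":0,"tx":0,"ty":0,"tz":-0.03,"ax":0,"ay":0,"az":0},{"gripper":0,"tx":0,"ty":0,"tz":0,"ax":0,"ay":0,"az":0}]'
python3 -c "
from h import *
plan([557.6,267.8,235],191.8)"
```

```text
t: 46.82
tcp_pos: [484.6, -277.3, 88.5]
tool_rot: [[0.138, 0.99, 0.001], [0.99, -0.138, -0.0], [-0.0, 0.001, -1.0]]
wrist_force: [0.3, -0.0, -0.6]
finger_gap: 67.9
t: 47.45
tcp_pos: [484.3, -277.9, 88.5]
tool_rot: [[0.139, 0.99, 0.001], [0.99, -0.139, -0.001], [-0.0, 0.001, -1.0]]
wrist_force: [-0.5, 1.2, 5.1]
finger_gap: 40.1
t: 48.32
tcp_pos: [484.7, -278.3, 238.1]
tool_rot: [[0.139, 0.99, 0.003], [0.99, -0.139, -0.002], [-0.002, 0.003, -1.0]]
wrist_force: [0.2, -0.4, -0.9]
finger_gap: 40.2
t 48.33 pos [ 484.7 -278.3  238.1] yaw 82.02 j6 1.04 gap 40.2 F [ 0.2 -0.4 -0.9] tilt [ 0.003  -0.0024]
shift now (tool,m): [ 0.5509 -0.0036  0.002 ]
turn az deg: -109.78  shift after turn: [-0.1831  0.5196  0.0031]
```

```bash
python3 -m creep '[{"gripper":0,"tx":0.02,"ty":0,"tz":0,"ax":0,"ay":0,"az":0},{"gripper":0,"tx":0.04,"ty":0,"tz":0,"ax":0,"ay":0,"az":0},{"gripper":0,"tx":0.05,"ty":0,"tz":0,"ax":0,"ay":0,"az":0},{"gripper":0,"tx":0.05,"ty":0,"tz":0,"ax":0,"ay":0,"az":0},{"gripper":0,"tx":0.05,"ty":0,"tz":0,"ax":0,"ay":0,"az":0},{"gripper":0,"tx":0.05,"ty":0,"tz":0,"ax":0,"ay":0,"az":0},{"gripper":0,"tx":0.05,"ty":0,"tz":0,"ax":0,"ay":0,"az":0},{"gripper":0,"tx":0.05,"ty":0,"tz":0,"ax":0,"ay":0,"az":0},{"gripper":0,"tx":0.05,"ty":-0.001,"tz":0,"ax":0,"ay":0,"az":0},{"gripper":0,"tx":0.05,"ty":-0.001,"tz":0,"ax":0,"ay":0,"az":0},{"gripper":0,"tx":0.05,"ty":-0.001,"tz":0,"ax":0,"ay":0,"az":0},{"gripper":0,"tx":0.03,"ty":-0.001,"tz":0,"ax":0,"ay":0,"az":0},{"gripper":0,"tx":0.011,"ty":0,"tz":0,"ax":0,"ay":0,"az":0},{"gripper":0,"tx":0,"ty":0,"tz":0,"ax":0,"ay":0,"az":0}]' | grep pos
python3 -m creep '[{"gripper":0,"tx":0,"ty":0,"tz":0,"ax":0,"ay":0,"az":-5},{"gripper":0,"tx":0,"ty":0,"tz":0,"ax":0,"ay":0,"az":-10},{"gripper":0,"tx":0,"ty":0,"tz":0,"ax":0,"ay":0,"az":-10},{"gripper":0,"tx":0,"ty":0,"tz":0,"ax":0,"ay":0,"az":-10},{"gripper":0,"tx":0,"ty":0,"tz":0,"ax":0,"ay":0,"az":-10},{"gripper":0,"tx":0,"ty":0,"tz":0,"ax":0,"ay":0,"az":-10},{"gripper":0,"tx":0,"ty":0,"tz":0,"ax":0,"ay":0,"az":-10},{"gripper":0,"tx":0,"ty":0,"tz":0,"ax":0,"ay":0,"az":-10},{"gripper":0,"tx":0,"ty":0,"tz":0,"ax":0,"ay":0,"az":-10},{"gripper":0,"tx":0,"ty":0,"tz":0,"ax":0,"ay":0,"az":-10},{"gripper":0,"tx":0,"ty":0,"tz":0,"ax":0,"ay":0,"az":-10},{"gripper":0,"tx":0,"ty":0,"tz":0,"ax":0,"ay":0,"az":-4.8},{"gripper":0,"tx":0,"ty":0,"tz":0,"ax":0,"ay":0,"az":0},{"gripper":0,"tx":0,"ty":0,"tz":0,"ax":0,"ay":0,"az":0}]' | grep gap
python3 - <<'E'
from h import *
plan([557.6,267.8,94.5],191.8)
f,K,P=cam("wrist"); cv2.imwrite("pics/w23.png",f[:,:,::-1]); np.savez("w23",K=K,P=P)
E
```

```text
tcp_pos: [555.9, 268.8, 235.1]
finger_gap: 40.4
t 51.83 pos [556.5 267.8 235.8] yaw -168.34 j6 0.11 gap 40.4 F [ 0.2  0.4 -0.9] tilt [-0.0001 -0.0001]
shift now (tool,m): [-0.0011 -0.0002  0.1413]
turn az deg: -0.14  shift after turn: [-0.0011 -0.0002  0.1413]
```

View pics/w23.png

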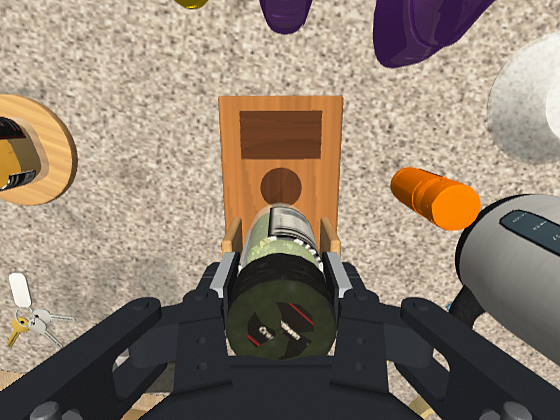

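The view matches the one after the pick, so it is aligned over the middle mark. Descending.

```bash
python3 -m creep '[{"gripper":0,"tx":-0.001,"ty":0,"tz":0.02,"ax":0,"ay":0,"az":0},{"gripper":0,"tx":0,"ty":0,"tz":0.035,"ax":0,"ay":0,"az":0},{"gripper":0,"tx":0,"ty":0,"tz":0.035,"ax":0,"ay":0,"az":0},{"gripper":0,"tx":0,"ty":0,"tz":0.025,"ax":0,"ay":0,"az":0},{"gripper":0,"tx":0,"ty":0,"tz":0.013,"ax":0,"ay":0,"az":0},{"gripper":0,"tx":0,"ty":0,"tz":0.007,"ax":0,"ay":0,"az":0},{"gripper":0,"tx":0,"ty":0,"tz":0,"ax":0,"ay":0,"az":0},{"gripper":0,"tx":0,"ty":0,"tz":0,"ax":0,"ay":0,"az":0}]' | grep -E "pos|force"
python3 -c "
from h import *
plan([557.6,267.8,94.5],191.8)"
```

```text
tcp_pos: [558.0, 268.8, 101.6]
wrist_force: [-0.8, 0.4, -0.0]
t 52.88 pos [558.  268.8 101.6] yaw -168.19 j6 0.11 gap 39.9 F [-0.8  0.4 -0. ] tilt [0.0012 0.0004]
shift now (tool,m): [ 0.0006 -0.0009  0.0071]
turn az deg: 0.01  shift after turn: [ 0.0006 -0.0009  0.0071]
```

```bash
python3 -m creep '[{"gripper":0,"tx":0,"ty":-0.0008,"tz":0.004,"ax":0,"ay":0,"az":0},{"gripper":0,"tx":0,"ty":0,"tz":0.0015,"ax":0,"ay":0,"az":0},{"gripper":0,"tx":0,"ty":0,"tz":0,"ax":0,"ay":0,"az":0},{"gripper":0,"tx":0,"ty":0,"tz":0,"ax":0,"ay":0,"az":0}]'|grep -E "pos|force"
python3 -m creep '[{"gripper":0,"tx":0,"ty":0,"tz":0.001,"ax":0,"ay":0,"az":0},{"gripper":0,"tx":0,"ty":0,"tz":0,"ax":0,"ay":0,"az":0}]'|grep -E "pos|force"
python3 -m creep '[{"gripper":0,"tx":0,"ty":0,"tz":0.001,"ax":0,"ay":0,"az":0},{"gripper":0,"tx":0,"ty":0,"tz":0,"ax":0,"ay":0,"az":0}]'|grep -E "pos|force"
```

```text
tcp_pos: [557.7, 267.9, 95.3]
wrist_force: [1.0, 0.3, -0.9]
tcp_pos: [557.8, 267.9, 94.5]
wrist_force: [-0.3, 0.5, 3.1]
tcp_pos: [558.1, 267.9, 94.5]
wrist_force: [-2.3, -2.1, 14.3]
```

```bash
python3 -m creep '[{"gripper":0.7,"tx":0,"ty":0,"tz":-0.001,"ax":0,"ay":0,"az":0},{"gripper":0.8,"tx":0,"ty":0,"tz":0,"ax":0,"ay":0,"az":0},{"gripper":0.8,"tx":0,"ty":0,"tz":0,"ax":0,"ay":0,"az":0},{"gripper":0.8,"tx":0,"ty":0,"tz":-0.02,"ax":0,"ay":0,"az":0},{"gripper":0.8,"tx":0,"ty":0,"tz":-0.04,"ax":0,"ay":0,"az":0},{"gripper":1,"tx":0,"ty":0,"tz":-0.05,"ax":0,"ay":0,"az":0},{"gripper":1,"tx":0,"ty":0,"tz":-0.05,"ax":0,"ay":0,"az":0},{"gripper":1,"tx":0,"ty":0,"tz":-0.05,"ax":0,"ay":0,"az":0},{"gripper":1,"tx":0,"ty":0,"tz":0,"ax":0,"ay":0,"az":0},{"gripper":1,"tx":0,"ty":0,"tz":0,"ax":0,"ay":0,"az":0}]'
python3 - <<'E'
from h import *
plan([603.4,-294,305],82)
f,K,P=cam("wrist"); im=f[:,:,::-1].copy(); np.savez("w24",K=K,P=P); cv2.imwrite("pics/w24r.png",im)
for c,z,r in(((557.6,267.8),117,20.5),((557.6,267.8),12,23),((619.2,280.8),98,33)):
    cv2.polylines(im,[proj(K,P,circ(c,z,r)).round().astype(int)],1,(0,0,255),1)
cv2.imwrite("pics/w24.png",cv2.resize(im[80:330,180:380],None,fx=2.4,fy=2.4))
E
```

```text
t: 55.12
tcp_pos: [557.6, 267.9, 303.6]
tool_rot: [[-0.979, -0.205, -0.001], [-0.205, 0.979, -0.0], [0.001, -0.0, -1.0]]
wrist_force: [-0.1, -0.1, -0.3]
finger_gap: 85.9
t 55.12 pos [557.6 267.9 303.6] yaw -168.18 j6 0.11 gap 85.9 F [-0.1 -0.1 -0.3] tilt [-0.0007 -0.0002]
shift now (tool,m): [ 0.0703 -0.5593 -0.0013]
turn az deg: 109.82  shift after turn: [-0.55    0.1235 -0.0014]
```

View pics/w24.png

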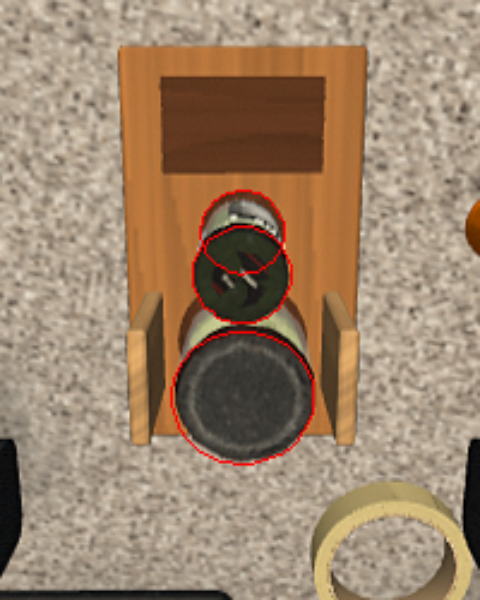

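The spice and olives both match the predicted outlines. Next the bottle.

```bash
python3 -m creep '[{"gripper":1,"tx":0,"ty":0,"tz":0,"ax":0,"ay":0,"az":10},{"gripper":1,"tx":0,"ty":0,"tz":0,"ax":0,"ay":0,"az":10},{"gripper":1,"tx":0,"ty":0,"tz":0,"ax":0,"ay":0,"az":10},{"gripper":1,"tx":0,"ty":0,"tz":0,"ax":0,"ay":0,"az":10},{"gripper":1,"tx":0,"ty":0,"tz":0,"ax":0,"ay":0,"az":10},{"gripper":1,"tx":0,"ty":0,"tz":0,"ax":0,"ay":0,"az":10},{"gripper":1,"tx":0,"ty":0,"tz":0,"ax":0,"ay":0,"az":10},{"gripper":1,"tx":0,"ty":0,"tz":0,"ax":0,"ay":0,"az":10},{"gripper":1,"tx":0,"ty":0,"tz":0,"ax":0,"ay":0,"az":10},{"gripper":1,"tx":0,"ty":0,"tz":0,"ax":0,"ay":0,"az":10},{"gripper":1,"tx":0,"ty":0,"tz":0,"ax":0,"ay":0,"az":9.8},{"gripper":1,"tx":0,"ty":0,"tz":0,"ax":0,"ay":0,"az":0}]' | grep pos
python3 -m creep '[{"gripper":1,"tx":-0.05,"ty":0.011,"tz":0,"ax":0,"ay":0,"az":0},{"gripper":1,"tx":-0.05,"ty":0.011,"tz":0,"ax":0,"ay":0,"az":0},{"gripper":1,"tx":-0.05,"ty":0.011,"tz":0,"ax":0,"ay":0,"az":0},{"gripper":1,"tx":-0.05,"ty":0.011,"tz":0,"ax":0,"ay":0,"az":0},{"gripper":1,"tx":-0.05,"ty":0.011,"tz":0,"ax":0,"ay":0,"az":0},{"gripper":1,"tx":-0.05,"ty":0.011,"tz":0,"ax":0,"ay":0,"az":0},{"gripper":1,"tx":-0.05,"ty":0.011,"tz":0,"ax":0,"ay":0,"az":0},{"gripper":1,"tx":-0.05,"ty":0.011,"tz":0,"ax":0,"ay":0,"az":0},{"gripper":1,"tx":-0.05,"ty":0.012,"tz":0,"ax":0,"ay":0,"az":0},{"gripper":1,"tx":-0.05,"ty":0.012,"tz":0,"ax":0,"ay":0,"az":0},{"gripper":1,"tx":-0.05,"ty":0.0115,"tz":0,"ax":0,"ay":0,"az":0},{"gripper":1,"tx":0,"ty":0,"tz":0,"ax":0,"ay":0,"az":0},{"gripper":1,"tx":0,"ty":0,"tz":0,"ax":0,"ay":0,"az":0}]'
python3 - <<'E'
from h import *
plan([603.4,-294,202],82)
f,K,P=cam("wrist"); im=f[:,:,::-1].copy(); np.savez("w25",K=K,P=P); cv2.imwrite("pics/w25r.png",im)
for c,z,r in(((603.4,-294),208,18.5),):
    cv2.polylines(im,[proj(K,P,circ(c,z,r)).round().astype(int)],1,(0,0,255),1)
cv2.imwrite("pics/w25.png",im)
E
```

```text
tcp_pos: [557.4, 267.8, 303.1]
t: 58.3
tcp_pos: [603.5, -293.6, 303.7]
tool_rot: [[0.136, 0.991, -0.001], [0.991, -0.136, 0.001], [0.001, -0.001, -1.0]]
wrist_force: [-0.6, 0.3, -0.1]
finger_gap: 85.3
t 58.30 pos [ 603.5 -293.6  303.7] yaw 82.16 j6 1.13 gap 85.3 F [-0.6  0.3 -0.1] tilt [-0.0008  0.0008]
shift now (tool,m): [-0.0005  0.      0.1017]
turn az deg: 0.16  shift after turn: [-0.0004 -0.      0.1017]
```

View pics/w25.png

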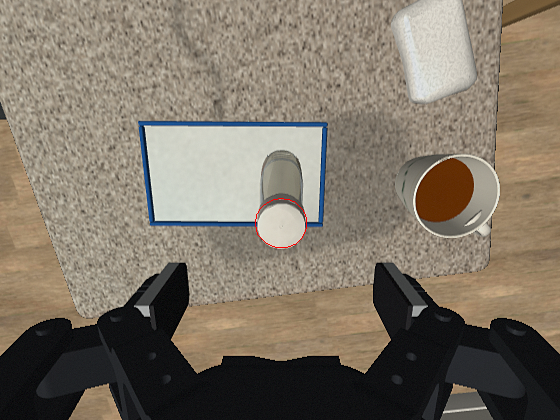

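The outline fits the bottle cap at (281,223). Descending and gripping.

```bash
python3 -m creep '[{"gripper":1,"tx":0,"ty":0,"tz":0.025,"ax":0,"ay":0,"az":0},{"gripper":1,"tx":0,"ty":0,"tz":0.03,"ax":0,"ay":0,"az":0},{"gripper":1,"tx":0,"ty":0,"tz":0.025,"ax":0,"ay":0,"az":0.2},{"gripper":1,"tx":0,"ty":0,"tz":0.021,"ax":0,"ay":0,"az":0},{"gripper":1,"tx":0,"ty":0,"tz":0,"ax":0,"ay":0,"az":0},{"gripper":1,"tx":0,"ty":0,"tz":0,"ax":0,"ay":0,"az":0}]'
python3 -m creep '[{"gripper":0,"tx":0,"ty":0,"tz":0,"ax":0,"ay":0,"az":0},{"gripper":0,"tx":0,"ty":0,"tz":0,"ax":0,"ay":0,"az":0},{"gripper":0,"tx":0,"ty":0,"tz":0,"ax":0,"ay":0,"az":0},{"gripper":0,"tx":0,"ty":0,"tz":0,"ax":0,"ay":0,"az":0},{"gripper":0,"tx":0,"ty":0,"tz":0,"ax":0,"ay":0,"az":0},{"gripper":0,"tx":0,"ty":0,"tz":0,"ax":0,"ay":0,"az":0}]' 40
python3 -m creep '[{"gripper":0,"tx":0,"ty":0,"tz":-0.01,"ax":0,"ay":0,"az":0},{"gripper":0,"tx":0,"ty":0,"tz":-0.025,"ax":0,"ay":0,"az":0},{"gripper":0,"tx":0,"ty":0,"tz":-0.03,"ax":0,"ay":0,"az":0},{"gripper":0,"tx":0,"ty":0,"tz":-0.03,"ax":0,"ay":0,"az":0},{"gripper":0,"tx":0,"ty":0,"tz":-0.03,"ax":0,"ay":0,"az":0},{"gripper":0,"tx":0,"ty":0,"tz":-0.02,"ax":0,"ay":0,"az":0},{"gripper":0,"tx":0,"ty":0,"tz":0,"ax":0,"ay":0,"az":0}]'
python3 -c "
from h import *
plan([501.8,256,340],101.8)"
```

```text
t: 59.1
tcp_pos: [604.0, -293.4, 204.5]
tool_rot: [[0.141, 0.99, 0.001], [0.99, -0.141, -0.001], [-0.0, 0.001, -1.0]]
wrist_force: [0.3, -0.0, -0.4]
finger_gap: 85.2
t: 59.85
tcp_pos: [603.8, -294.1, 203.8]
tool_rot: [[0.142, 0.99, 0.001], [0.99, -0.142, -0.0], [-0.0, 0.001, -1.0]]
wrist_force: [-0.1, 0.4, 6.1]
finger_gap: 35.7
t: 60.72
tcp_pos: [604.0, -294.2, 349.5]
tool_rot: [[0.142, 0.99, 0.002], [0.99, -0.142, -0.001], [-0.001, 0.002, -1.0]]
wrist_force: [-0.2, -0.6, -1.5]
finger_gap: 36.0
t 60.73 pos [ 604.  -294.2  349.5] yaw 81.82 j6 1.14 gap 36.0 F [-0.2 -0.6 -1.5] tilt [ 0.0019 -0.0012]
shift now (tool,m): [ 0.5301 -0.1795  0.0086]
turn az deg: -19.98  shift after turn: [0.5595 0.0125 0.0095]
```

```bash
python3 -m creep '[{"gripper":0,"tx":0,"ty":0,"tz":0,"ax":0,"ay":0,"az":-5},{"gripper":0,"tx":0,"ty":0,"tz":0,"ax":0,"ay":0,"az":-5},{"gripper":0,"tx":0,"ty":0,"tz":0,"ax":0,"ay":0,"az":-5},{"gripper":0,"tx":0,"ty":0,"tz":0,"ax":0,"ay":0,"az":-4.9},{"gripper":0,"tx":0.015,"ty":0,"tz":0,"ax":0,"ay":0,"az":0},{"gripper":0,"tx":0.03,"ty":0.001,"tz":0,"ax":0,"ay":0,"az":0},{"gripper":0,"tx":0.045,"ty":0.001,"tz":0,"ax":0,"ay":0,"az":0},{"gripper":0,"tx":0.045,"ty":0.001,"tz":0,"ax":0,"ay":0,"az":0},{"gripper":0,"tx":0.045,"ty":0.001,"tz":0,"ax":0,"ay":0,"az":0},{"gripper":0,"tx":0.045,"ty":0.001,"tz":0,"ax":0,"ay":0,"az":0},{"gripper":0,"tx":0.045,"ty":0.001,"tz":0,"ax":0,"ay":0,"az":0},{"gripper":0,"tx":0.045,"ty":0.001,"tz":0,"ax":0,"ay":0,"az":0},{"gripper":0,"tx":0.045,"ty":0.001,"tz":0,"ax":0,"ay":0,"az":0},{"gripper":0,"tx":0.045,"ty":0.001,"tz":0,"ax":0,"ay":0,"az":0},{"gripper":0,"tx":0.045,"ty":0.001,"tz":0,"ax":0,"ay":0,"az":0},{"gripper":0,"tx":0.04,"ty":0.001,"tz":0,"ax":0,"ay":0,"az":0},{"gripper":0,"tx":0.035,"ty":0.001,"tz":0,"ax":0,"ay":0,"az":0},{"gripper":0,"tx":0.022,"ty":0.0005,"tz":0,"ax":0,"ay":0,"az":0},{"gripper":0,"tx":0.012,"ty":0,"tz":0,"ax":0,"ay":0,"az":0},{"gripper":0,"tx":0,"ty":0,"tz":0,"ax":0,"ay":0,"az":0}]' | grep -E "pos|gap"
python3 -m creep '[{"gripper":0,"tx":0,"ty":0,"tz":0.05,"ax":0,"ay":0,"az":0},{"gripper":0,"tx":0,"ty":0,"tz":0.025,"ax":0,"ay":0,"az":0},{"gripper":0,"tx":0,"ty":0,"tz":0,"ax":0,"ay":0,"az":0},{"gripper":0,"tx":0,"ty":0,"tz":0,"ax":0,"ay":0,"az":0}]' | grep -E "pos|gap"
python3 - <<'E'
from h import *
plan([501.8,256,210],101.7)
f,K,P=cam("wrist"); cv2.imwrite("pics/w26.png",f[:,:,::-1]); np.savez("w26",K=K,P=P)
E
```

```text
tcp_pos: [502.1, 256.1, 347.8]
finger_gap: 36.1
tcp_pos: [502.9, 255.5, 274.5]
finger_gap: 35.7
t 63.73 pos [502.9 255.5 274.5] yaw 101.68 j6 1.69 gap 35.7 F [ 0.2  0.3 -1.4] tilt [0.0013 0.0003]
shift now (tool,m): [ 0.0007 -0.001   0.0645]
turn az deg: -0.02  shift after turn: [ 0.0007 -0.0009  0.0645]
```

View pics/w26.png

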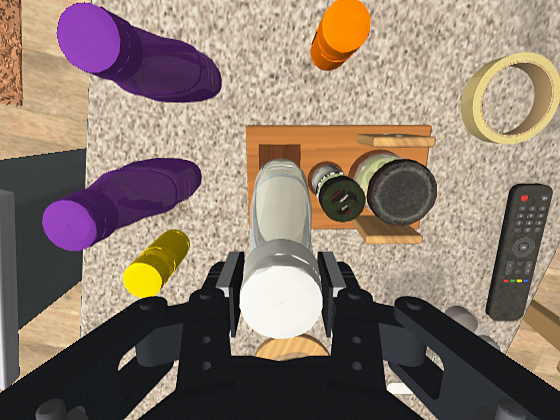

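```bash
python3 -m creep '[{"gripper":0,"tx":0.0006,"ty":-0.001,"tz":0.015,"ax":0,"ay":0,"az":0},{"gripper":0,"tx":0,"ty":0,"tz":0.02,"ax":0,"ay":0,"az":0},{"gripper":0,"tx":0,"ty":0,"tz":0.015,"ax":0,"ay":0,"az":0},{"gripper":0,"tx":0,"ty":0,"tz":0.008,"ax":0,"ay":0,"az":0},{"gripper":0,"tx":0,"ty":0,"tz":0,"ax":0,"ay":0,"az":0},{"gripper":0,"tx":0,"ty":0,"tz":0,"ax":0,"ay":0,"az":0}]' | grep -E "pos|force"
python3 - <<'E'
from h import *
plan([501.8,256,210],101.7)
E
```

```text
tcp_pos: [501.6, 256.4, 216.1]
wrist_force: [0.5, -0.5, -1.2]
t 64.53 pos [501.6 256.4 216.1] yaw 101.72 j6 1.69 gap 36.0 F [ 0.5 -0.5 -1.2] tilt [0.0011 0.0004]
shift now (tool,m): [-0.0005  0.0001  0.0061]
turn az deg: 0.02  shift after turn: [-0.0005  0.0001  0.0061]
```

```bash
python3 -m creep '[{"gripper":0,"tx":0,"ty":0,"tz":0.003,"ax":0,"ay":0,"az":0},{"gripper":0,"tx":0,"ty":0,"tz":0.0015,"ax":0,"ay":0,"az":0},{"gripper":0,"tx":0,"ty":0,"tz":0,"ax":0,"ay":0,"az":0}]'|grep -E "pos|force"
python3 -m creep '[{"gripper":0,"tx":0,"ty":0,"tz":0.001,"ax":0,"ay":0,"az":0},{"gripper":0,"tx":0,"ty":0,"tz":0,"ax":0,"ay":0,"az":0}]'|grep -E "pos|force"
python3 -m creep '[{"gripper":0,"tx":0,"ty":0,"tz":0.001,"ax":0,"ay":0,"az":0},{"gripper":0,"tx":0,"ty":0,"tz":0,"ax":0,"ay":0,"az":0}]'|grep -E "pos|force"
```

```text
tcp_pos: [501.2, 256.3, 210.7]
wrist_force: [0.2, 0.2, -2.0]
tcp_pos: [501.3, 256.4, 209.8]
wrist_force: [0.3, -0.8, -1.9]
tcp_pos: [501.5, 256.4, 209.8]
wrist_force: [-0.9, -0.3, 10.8]
```

Contact made. Releasing, rising and stepping away for final views.

```bash
python3 -m creep '[{"gripper":0.6,"tx":0,"ty":0,"tz":-0.001,"ax":0,"ay":0,"az":0},{"gripper":1,"tx":0,"ty":0,"tz":0,"ax":0,"ay":0,"az":0},{"gripper":1,"tx":0,"ty":0,"tz":0,"ax":0,"ay":0,"az":0},{"gripper":1,"tx":0,"ty":0,"tz":0,"ax":0,"ay":0,"az":0},{"gripper":1,"tx":0,"ty":0,"tz":-0.025,"ax":0,"ay":0,"az":0},{"gripper":1,"tx":0,"ty":0,"tz":-0.04,"ax":0,"ay":0,"az":0},{"gripper":1,"tx":0,"ty":0,"tz":-0.05,"ax":0,"ay":0,"az":0},{"gripper":1,"tx":-0.04,"ty":0.005,"tz":-0.02,"ax":0,"ay":0,"az":0},{"gripper":1,"tx":-0.04,"ty":0.005,"tz":0,"ax":0,"ay":0,"az":0},{"gripper":1,"tx":0,"ty":0,"tz":0,"ax":0,"ay":0,"az":0},{"gripper":1,"tx":0,"ty":0,"tz":0,"ax":0,"ay":0,"az":0}]'
python3 - <<'E'
from rk import *
x=(570.4,270.2,np.radians(11.75))
plan(None)
for n in("wrist","side","scene"):
    f,K,P=cam(n); im=f[:,:,::-1].copy(); cv2.imwrite(f"pics/{n}F.png",im)
    F,M,R=T(x,[[-70,0],[-13,0],[50,0]])
    for c,z,r in((F,214,18.5),(M,117,20.5),(R,98,33),((577,-19.7),113,31.5),((577,-19.7),12,60)):
        cv2.polylines(im,[proj(K,P,circ(c,z,r)).round().astype(int)],1,(0,0,255),1)
    cv2.polylines(im,[proj(K,P,T(x,[[-91,-39],[-49,-39],[-49,39],[-91,39]])).round().astype(int)],1,(255,0,0),1)
    cv2.imwrite(f"pics/{n}Fo.png",im)
    if n=="wrist": cv2.imwrite("pics/wFc.png",cv2.resize(im[30:270,210:450],None,fx=2.4,fy=2.4))
E
```

```text
t: 66.78
tcp_pos: [527.1, 180.2, 344.6]
tool_rot: [[-0.203, 0.979, -0.0], [0.979, 0.203, 0.0], [0.0, -0.0, -1.0]]
wrist_force: [-0.3, 0.3, 0.4]
finger_gap: 85.4
t 66.78 pos [527.1 180.2 344.6] yaw 101.70 j6 1.55 gap 85.4 F [-0.3  0.3  0.4] tilt [-0.0004  0.0001]
```

View pics/wFc.png

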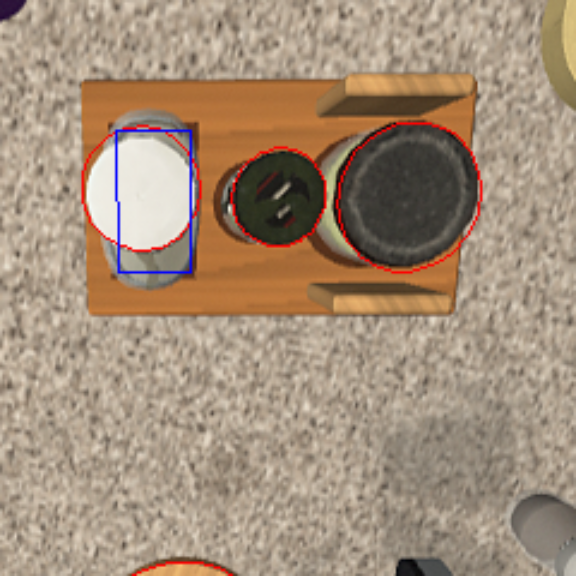

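View pics/sideFo.png

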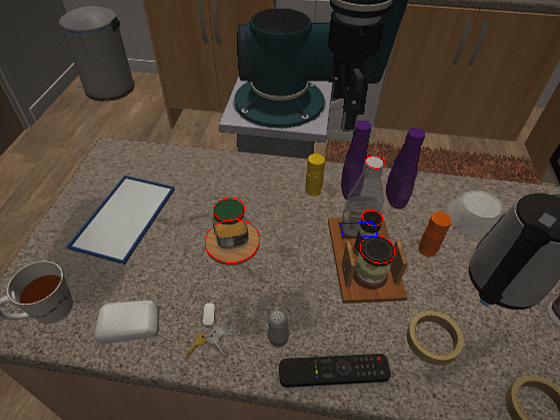

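View pics/sceneF.png

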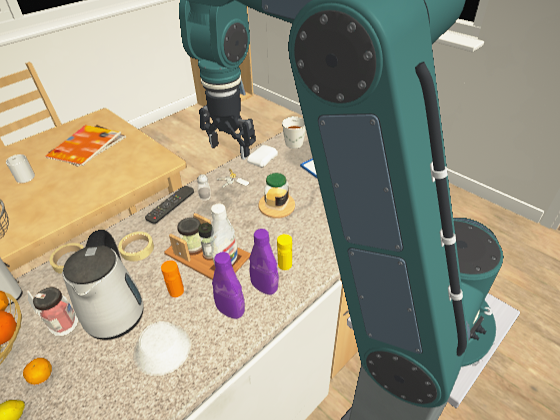

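Every item fits its predicted outline in the wrist and side views, all upright, and the gripper is clear. Handing in.

```bash
python3 -c "
from station import job
print(job.hand_in())"
```

```text
the job is handed in; nothing more can be done
None
```

The job is done and handed in at about 67 s of the 128 s. I moved the bottle and spice jar to the side tray, then the honey to the round board. The olives went into the rack's rear place, then the spice jar back on the middle mark and the bottle on the front mark.

**Last checks:**
- **Final position:** in the last wrist and side views all four items stood upright, and their caps and lids matched the outlines predicted for their places to about 1–2 mm by eye. The honey's lid fitted about 1.5 mm from the board's centre.
- **Forces:** the highest wrist force I saw at the end of a move was about 18 N, and the gripper was open and clear at hand-in.
- **Not checked:** I judged the bottle's turn about its upright axis only by eye against the front mark. The hand-in gave no verdict.

**Disagreements and a refused call:**
- The overhead scene camera placed things up to about 10 mm off from the other views early on, so I relied on close wrist views instead.
- The gripper read 71 mm on the 68 mm honey jar, but it held firmly.
- My first move call was refused for missing keys, and the arm did not move.

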